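Load the ink tank and clamp it home

TASK

Put the narrow ink tank upright into the empty cradle of the small desk printer, lengthwise in its pocket, and only then swing the printer's clamp arm all the way down so that it drives the tank fully home, and leave it closed. Leave the wide tank, which does not fit, where it is.

Things in the scene. Friction and masses are not known exactly. Their poses are not given: they have to be found in the camera images.
- tank: The narrow ink tank, loose on the desk: an upright black plastic block with grey label patches on its sides and flat top, 36 mm (its x) by 64 mm (its y) by 60 mm high, about 70 g. Origin at the centre of its underside, z up. Grip it across the 36 mm; either way round fits the cradle.
- wide_tank: A bystander: a tank of the same material, length (64 mm, its y) and height (60 mm) but 68 mm wide (its x). It does not fit the cradle. Origin at the centre of its underside. Starts 12 to 25 cm from the narrow tank; either may be the nearer to the robot.
- cradle (a point): Where the centre of the tank's underside lies when fully home, 35 mm above the desk; x across the pocket, y along it towards the hinge, z up. The cradle is a grey open pocket on the printer, inside 56 mm (x) by 84 mm (y), walls 6 mm thick, rims 25 mm above this point. Its floor is a sprung steel plate: a tank put in rests 10 mm above this point; the clamp pushes it down against 1.5 to 3 N.
- clamp (a joint): Clamp arm's angle, rad: 0 closed, level, its rubber roller (85 mm from the hinge) pressing on the tank; pi/2 upright. Starts at 1.6 to 2.0, leaning a little away from the cradle (stop at 2.1). Stiff hinge (0.32 N m): stays where left, closes with 2 to 6 N at the tab. An aluminium bar 36 mm wide, 12 mm thick, 135 mm from hinge axis to the end of its black tab.
- clamp_hinge (a point): Middle of the clamp's hinge axis: 85 mm from the cradle point along the cradle's +y, 112 mm above the desk. Axes parallel to those of the cradle; the hinge axis is x. Closed, the arm runs from here towards -y, over the cradle.
- clamp_tab (a point): Centre of the outer face (uppermost when closed) of the clamp's black tab, 54 mm wide, 26 mm long, at the free end of the arm: 122 mm from the hinge axis along the arm and 6 mm above the arm's middle plane. It moves with the arm.
- printer: The low cream desk printer, fixed; its place and yaw vary. Origin on the desk right under the cradle; same axes. Its housing, 80 to 175 mm from the origin on the -x side, is 98 mm high; two hinge posts, 85 mm away on +y, are 124 mm high; elsewhere the base is 28 mm high.
There are look-alikes about, which are no part of the job. Leave any orange, purple or red look-alike of the tank alone.

How it is judged:
On the way:
1. the narrow tank stands upright in the cradle, on its sprung floor, while the clamp is still open (horizontal distance between tank and cradle below 0.016 m and z of tank in the frame of cradle below 0.016 m and angle between tank's own z axis and vertical below 0.17 rad and angle between the y axis of tank and the y axis of cradle, either way round below 0.35 rad and value of joint clamp above 0.7 rad), for 0.2 s.
At the end, for the whole second after the job is handed in: The clamp is closed (within 0.06 rad) and the narrow tank is at rest in the cradle: within 16 mm of its centre, 5 mm of fully home, upright within 10 degrees and lengthwise within 20 degrees. The wide tank is within 30 mm of where it started (value of joint clamp below 0.06 rad and horizontal distance between tank and cradle below 0.016 m and z of tank in the frame of cradle between -0.005 and 0.005 m and angle between tank's own z axis and vertical below 0.17 rad and angle between the y axis of tank and the y axis of cradle, either way round below 0.35 rad and linear speed of tank below 0.02 m/s and distance of wide_tank from where it was at the start of the episode below 0.03 m); the robot touches nothing.
It fails at once if the wide tank is moved more than 30 mm (distance of wide_tank from where it was at the start of the episode above 0.03 m).
It also fails if it takes over 59 s, if anything falls off the work surface, if the arm or the gripper's body presses on something with over 40 N, if the wrist force passes 120 N, or if a joint passes its speed limit or range.

ROBOT

A 7-joint arm with a two-finger parallel gripper is mounted at the origin on the work surface. World frame = base frame: x ahead of the robot, y to its left, z up, the work surface at z = 0. Lengths are in m, angles in rad, forces in N, time in s.
With the tool pointing down it reaches from about 0.4 to 0.9 m from the base axis. Payload 5.6 kg.
Tool frame: the origin (TCP) lies at the very end of the fingers, on their centre line; the grasp point (between the pads) lies 19 mm behind it; z points along the fingers, y is the direction in which the jaws open and shut (so a half turn about z gives the same grasp; the last joint's range is limited). The gripper opens to 92 mm and grips with 3 to 60 N. Pads are 20 mm wide; open, the fingers measure 128 mm over their backs; the gripper's body (75 mm by 189 mm) begins 69 mm behind the grasp point.
Start: joints at [-1.373, 0.468, -0.012, 1.603, 0.006, 1.071, -0.056], TCP at [0.155, 0.631, 0.215] pointing down, gripper open.
Joint ranges: [-2.53, 2.53], [-0.31, 2.02], [-1.57, 1.55], [0.28, 2.44], [-1.29, 4.43], [0.15, 1.84], [-2.92, 2.92]. Speed limits (rad/s): [2.57, 2.57, 3.14, 3.14, 3.14, 3.14, 3.14].

INTERFACE

Orientations are given as a unit quaternion [x, y, z, w].
In Python, from rig import arm gives the robot as it stands.
- The arm moves only by the tool carry_out, never from a script. Its argument "rows" is a list of rows, each an object of numbers: "fingers": the opening in per cent of the stroke, from 0 (shut) to 100 (fully open); "x", "y", "z": the shift along the tool's x, y, z in m; "wx", "wy", "wz": the turn, a rotation vector about the tool's x, y, z in degrees. In form: [{"fingers": .., "x": .., "y": .., "z": .., "wx": .., "wy": .., "wz": ..}, ...]. A call has 1 to 5 rows; each row shifts and turns the commanded pose from where the row before left it, along the tool's axes as they then stand; what a row does not reach is not made up. A row lasts 1/12 s, in which the tool goes at most 41.7 mm and 7.16 degrees, less where a joint would pass 70% of its speed; a pose out of reach is approached as far as the arm can. A call with a gripper value outside its range is refused whole. The fingers move at their own pace and stop on an object; "grip_force" is the grip in N (left out, the last holds). Time passes only in rows, so rows that do not move let the fingers close. It gives the time, the measured TCP pose, the force and the opening at its end, in the units of the state.
- arm.read_state(): the state, without advancing time (a new reading comes with each control period).
- arm.grab_frame(name): name is "scene" or "top" or "wrist"; returns a dict with "frame" (420x560x3 uint8, red, green, blue), "fx", "fy", "cx", "cy" (pixels), "pose" (4x4, takes a point from camera to world coordinates); the wrist camera has in their place "T_tool_cam" (4x4, takes a point from camera to tool coordinates, whose origin is the TCP and whose axes are the flange's). Camera axes: x right, y down, z forward; pixel columns grow to the right and rows downward; lengths in m; the calibration is good to about 2 mm. A picture is of the moment at which its call begins: read the wrist's pose just before it. There is no depth.
- arm.close_job(): hands the job in, once; it reports no verdict.
The state is a dict: "t": time; "q": joint angles; "qvel": joint speeds; "tau": joint torques, N m; "ee_pos": TCP position; "eef_rot": TCP orientation; "wrist_force": force on the tool from outside, world axes, zero at the start; "wrist_torque": the same for the moment, N m; "width": finger opening in m.
Only numpy, scipy, OpenCV 4.12 (cv2) and the standard library are available. Lean on these libraries where they do the work, as an engineer would, in place of code of your own. Each camera call takes 0.05 s, during which the arm holds its last target.

## Working session

There is one attempt and no reset: what is moved stays moved. The work goes in short steps, Python scripts to look and compute and a tool call to move; the robot and the scene stay as the last step left them, time stands still between calls to the robot, and variables do not carry over. Pictures are saved under pics/ and viewed, and the job is handed in when it is done.

Besides the shell and the picture viewer there is one more tool, called by a JSON object that holds its "method" and its "body". carry_out: Moves the arm, as the interface text tells. Its arguments: {"type":"object","properties":{"rows":{"type":"array"},"grip_force":{"type":"number"}},"required":["rows"]}

```bash
ls; mkdir -p pics; python3 - <<'E'
from rig import arm
import cv2
print({k:(v if not hasattr(v,'round') else v) for k,v in arm.read_state().items()})
for n in("scene","top"):
    f=arm.grab_frame(n); cv2.imwrite(f"pics/{n}0.png",f["frame"][:,:,::-1]); print(n,f["fx"],f["fy"],f["cx"],f["cy"],f["pose"])
E
```

```text
pics
{'t': 0.0, 'q': array([-1.37302998,  0.46835134, -0.01160102,  1.60361592,  0.00599004,
        1.07142077, -0.05631354]), 'qvel': array([-7.21374128e-04, -2.14050507e-03,  2.60038044e-05,  6.85289380e-05,
       -4.97582213e-04, -1.02802552e-03,  1.03807870e-03]), 'tau': array([-3.96927317e-04, -5.20572209e+01, -1.26400733e-02, -2.43745691e+01,
       -5.66664222e-02,  1.71881402e-02,  1.67870476e-04]), 'ee_pos': array([0.15491743, 0.63066425, 0.21366031]), 'eef_rot': array([ 1.20134232e-01,  9.92757267e-01, -8.79104554e-04, -4.80745252e-05]), 'wrist_force': array([-0.29386926,  0.48102109, -0.06188049]), 'wrist_torque': array([ 0.00592374, -0.01184365, -0.03466546]), 'width': 0.0921688591500174}
scene 477.6252870584891 477.6252870584891 278.1351873509532 214.71943440582098 [[-0.58373338  0.5341619  -0.61149522  1.13467272]
 [ 0.81193508  0.38781996 -0.43629934  0.40753861]
 [ 0.00409557 -0.75117691 -0.66008824  0.76891344]
 [ 0.          0.          0.          1.        ]]
top 516.3136570609823 516.3136570609823 292.5692014471558 208.2224191094356 [[ 0.00727594 -0.99840331  0.05601693  0.48061265]
 [-0.9997786  -0.00615707  0.02012064 -0.03825682]
 [-0.01974362 -0.05615092 -0.99822706  1.16902345]
 [ 0.          0.          0.          1.        ]]
```

View pics/top0.png

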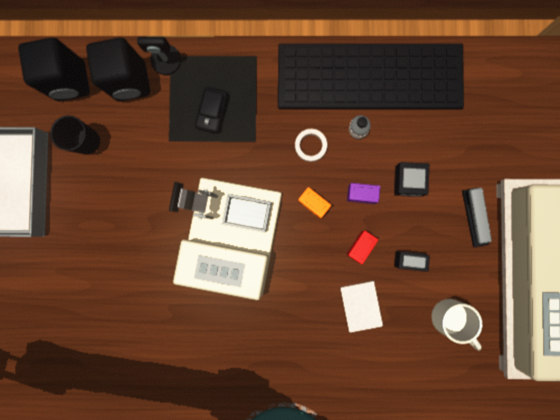

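View pics/scene0.png

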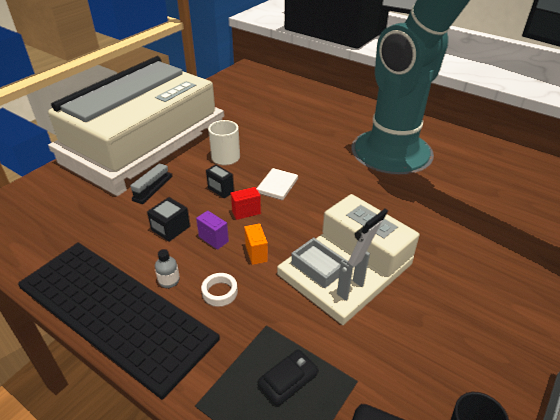

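Top view: the narrow tank is near (413,261), the wide tank near (413,179), and the cradle near (248,212). The hinge is to its left and the housing is below it. I'll enlarge these areas next.

```bash
python3 - <<'E'
import cv2
a=cv2.imread("pics/top0.png");s=cv2.imread("pics/scene0.png")
def c(i,x,y,w,h,k,n): cv2.imwrite(f"pics/{n}.png",cv2.resize(i[y:y+h,x:x+w],None,fx=k,fy=k,interpolation=cv2.INTER_CUBIC))
c(a,160,170,130,135,5,"tp");
c(a,385,230,60,60,10,"tt")
c(s,190,155,60,50,10,"st")
c(s,270,185,150,140,5,"sp")
E
```

```text
(no output)
```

View pics/tp.png

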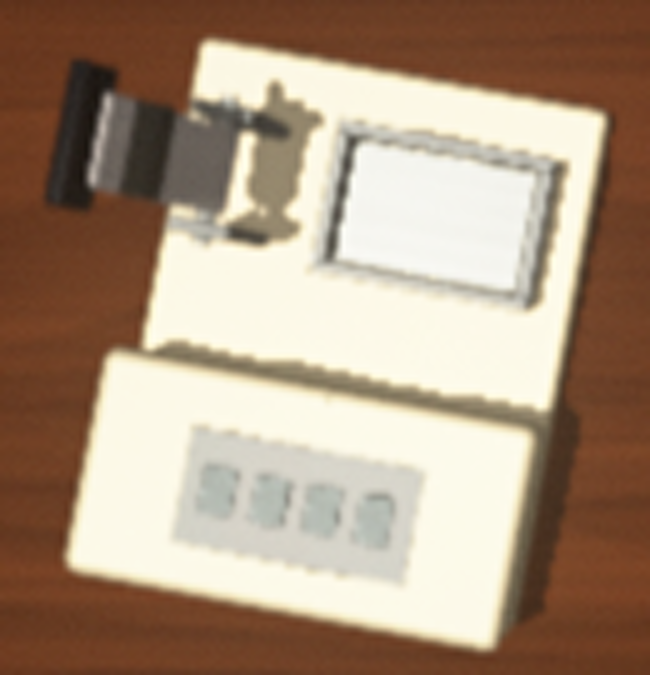

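View pics/tt.png

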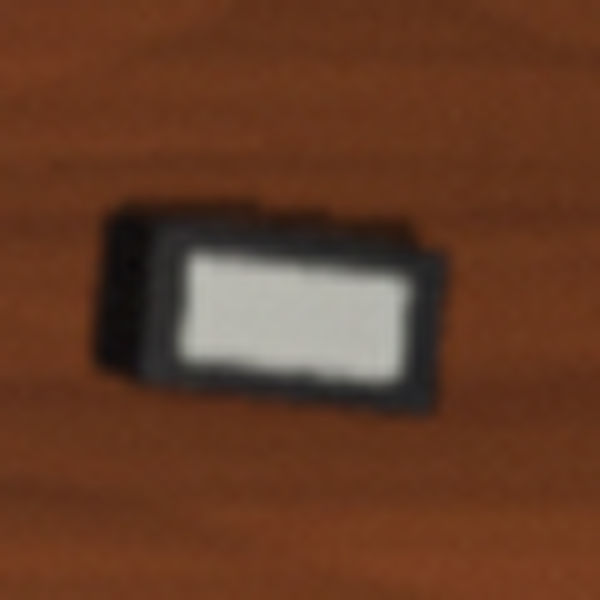

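View pics/st.png

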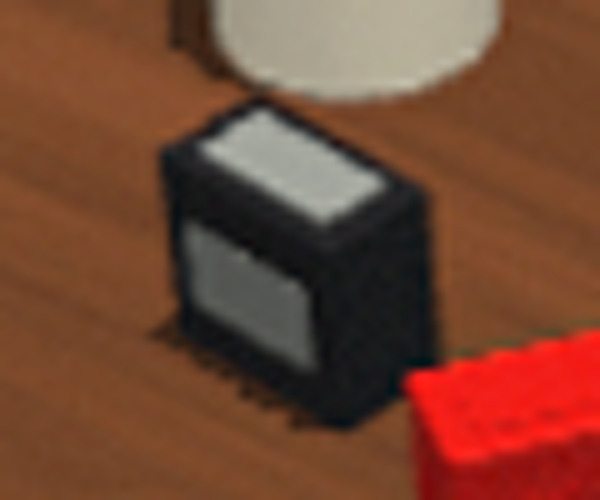

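View pics/sp.png

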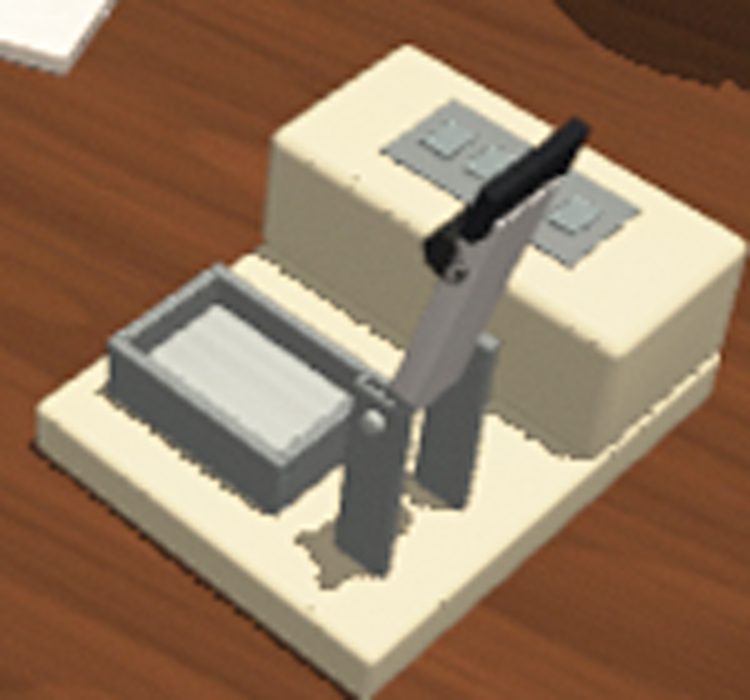

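```bash
cat > h.py <<'E'
import numpy as np, cv2
from scipy.optimize import least_squares
top=dict(f=516.3136570609823,cx=292.5692014471558,cy=208.2224191094356,P=np.array([[0.00727594,-0.99840331,0.05601693,0.48061265],[-0.9997786,-0.00615707,0.02012064,-0.03825682],[-0.01974362,-0.05615092,-0.99822706,1.16902345],[0,0,0,1]]))
scene=dict(f=477.6252870584891,cx=278.1351873509532,cy=214.71943440582098,P=np.array([[-0.58373338,0.5341619,-0.61149522,1.13467272],[0.81193508,0.38781996,-0.43629934,0.40753861],[0.00409557,-0.75117691,-0.66008824,0.76891344],[0,0,0,1]]))
def back(c,uv,z):
    uv=np.atleast_2d(uv); d=np.c_[(uv[:,0]-c['cx'])/c['f'],(uv[:,1]-c['cy'])/c['f'],np.ones(len(uv))]@c['P'][:3,:3].T
    o=c['P'][:3,3]; return o+d*((z-o[2])/d[:,2])[:,None]
def proj(c,X):
    p=(np.atleast_2d(X)-c['P'][:3,3])@c['P'][:3,:3]; return np.c_[c['cx']+c['f']*p[:,0]/p[:,2],c['cy']+c['f']*p[:,1]/p[:,2]]
E
python3 - <<'E'
from h import *
np.set_printoptions(precision=4,suppress=True)
def show(n,c,px,z):
    w=back(c,px,z); print(n,w[:,:2].tolist() and w[:,:2].round(4).tolist(),"c",w.mean(0),"sides",np.linalg.norm(np.roll(w,-1,0)-w,axis=1),"ang",[round(float(np.degrees(np.arctan2(*(w[(i+1)%4]-w[i])[[1,0]]))),1) for i in range(4)])
show("rim top",top,np.array([(345,122),(568,158),(535,308),(312,268)])/5+[160,170],.06)
show("rim scene",scene,np.array([(108,343),(218,265),(392,375),(278,465)])/5+[270,185],.06)
show("tank top",top,np.array([(160,212),(445,250),(435,412),(143,382)])/10+[385,230],.06)
show("tank scene",scene,np.array([(162,150),(260,97),(428,190),(320,245)])/10+[190,155],.06)
show("housing",top,np.array([(110,350),(540,430),(495,650),(68,572)])/5+[160,170],.098)
E
```

```text
rim top [[0.5719, 0.1217], [0.5569, 0.0251], [0.4922, 0.0387], [0.5087, 0.135]] c [0.5324 0.0801 0.06  ] sides [0.0977 0.0661 0.0978 0.0646] ang [-98.8, 168.1, 80.3, -11.9]
rim scene [[0.5601, 0.0322], [0.4946, 0.044], [0.5072, 0.1358], [0.5756, 0.1235]] c [0.5344 0.0839 0.06  ] sides [0.0666 0.0927 0.0695 0.0926] ang [169.7, 82.1, -10.2, -99.6]
tank top [[0.4525, -0.2479], [0.4449, -0.3083], [0.4105, -0.3059], [0.4163, -0.2441]] c [ 0.4311 -0.2766  0.06  ] sides [0.0609 0.0344 0.0621 0.0363] ang [-97.2, 176.0, 84.6, -6.0]
tank scene [[0.4459, -0.3068], [0.4141, -0.3021], [0.4196, -0.2419], [0.4526, -0.2488]] c [ 0.4331 -0.2749  0.06  ] sides [0.0321 0.0604 0.0337 0.0584] ang [171.6, 84.8, -11.8, -96.6]
housing [[0.4731, 0.2128], [0.4414, 0.0335], [0.3509, 0.0511], [0.3812, 0.2285]] c [0.4117 0.1315 0.098 ] sides [0.1822 0.0922 0.18   0.0932] ang [-100.0, 169.0, 80.3, -9.7]
```

```bash
cat >> h.py <<'E'
from scipy.spatial.transform import Rotation as Ro
def Rt(ang,tilt=0):  # tool down, tool y at world angle ang (deg)
    a=np.radians(ang); y=np.array([np.cos(a),np.sin(a),0]); z=np.array([0,0,-1.]); x=np.cross(y,z)
    return Ro.from_matrix(np.c_[x,y,z])
def plan(p,R,wps):
    """wps list of (xyz, Rot, n). print rounded rows, propagating rounding"""
    p=np.array(p,float); k=0
    for tp,tR,n in wps:
        for i in range(n):
            m=n-i
            dR=Ro.from_rotvec((R.inv()*tR).as_rotvec()/m)
            d=R.inv().apply((np.array(tp)-p)/m)
            d=np.round(d,3); w=np.round(dR.as_rotvec(degrees=True),1)
            print(k,'{"x":%g,"y":%g,"z":%g,"wx":%g,"wy":%g,"wz":%g}'%(*(d+0.),*(w+0.)), '|%.1fmm %.1fdeg'%(np.linalg.norm(d)*1e3,np.linalg.norm(w)))
            p=p+R.apply(d); R=R*Ro.from_rotvec(w,degrees=True); k+=1
    print("end",p.round(4),R.as_quat().round(4))
def now():
    from rig import arm
    s=arm.read_state(); R=Ro.from_quat(s['eef_rot']); m=R.as_matrix()
    print("t",s['t'],"p",s['ee_pos'].round(4),"yang",np.degrees(np.arctan2(m[1,1],m[0,1])).round(2),"zax",m[:,2].round(4),"F",s['wrist_force'].round(2),"w",round(s['width'],4),"q",s['q'].round(2))
    return s['ee_pos'],R
E
python3 - <<'E'
from h import *
p,R=now()
plan(p,R,[([.38,.42,.34],Rt(47),10),([.50,0,.34],Rt(18),11),([.432,-.276,.2],Rt(-5.5),9)])
E
```

```text
t 0.1 p [0.155  0.6307 0.2138] yang 76.2 zax [-2.0e-04 -1.5e-03 -1.0e+00] F [-1.07 -1.19  0.13] w 0.0921 q [-1.37  0.47 -0.01  1.6   0.01  1.07 -0.06]
0 {"x":-0.027,"y":-0.015,"z":-0.013,"wx":0,"wy":0,"wz":2.9} |33.5mm 2.9deg
1 {"x":-0.028,"y":-0.014,"z":-0.013,"wx":0,"wy":0,"wz":2.9} |33.9mm 2.9deg
2 {"x":-0.028,"y":-0.012,"z":-0.012,"wx":0,"wy":0,"wz":2.9} |32.7mm 2.9deg
3 {"x":-0.029,"y":-0.011,"z":-0.013,"wx":0,"wy":0,"wz":2.9} |33.6mm 2.9deg
4 {"x":-0.029,"y":-0.009,"z":-0.012,"wx":0,"wy":0,"wz":2.9} |32.6mm 2.9deg
5 {"x":-0.03,"y":-0.008,"z":-0.013,"wx":0,"wy":0,"wz":2.9} |33.7mm 2.9deg
6 {"x":-0.03,"y":-0.006,"z":-0.012,"wx":0,"wy":0,"wz":3} |32.9mm 3.0deg
7 {"x":-0.03,"y":-0.005,"z":-0.013,"wx":0,"wy":0,"wz":2.9} |33.1mm 2.9deg
8 {"x":-0.031,"y":-0.004,"z":-0.012,"wx":0,"wy":0,"wz":3} |33.5mm 3.0deg
9 {"x":-0.031,"y":-0.001,"z":-0.013,"wx":-0.1,"wy":0,"wz":2.9} |33.6mm 2.9deg
10 {"x":-0.034,"y":-0.021,"z":0,"wx":0,"wy":0,"wz":2.6} |40.0mm 2.6deg
11 {"x":-0.035,"y":-0.019,"z":0,"wx":0,"wy":0,"wz":2.6} |39.8mm 2.6deg
12 {"x":-0.036,"y":-0.017,"z":0,"wx":0,"wy":0,"wz":2.6} |39.8
[... 625 characters left out ...]
,"wz":2.6} |35.7mm 2.6deg
22 {"x":-0.028,"y":-0.015,"z":0.016,"wx":0,"wy":0,"wz":2.6} |35.6mm 2.6deg
23 {"x":-0.028,"y":-0.014,"z":0.015,"wx":0,"wy":0,"wz":2.6} |34.7mm 2.6deg
24 {"x":-0.029,"y":-0.013,"z":0.016,"wx":0,"wy":0,"wz":2.6} |35.6mm 2.6deg
25 {"x":-0.029,"y":-0.012,"z":0.015,"wx":0,"wy":0,"wz":2.6} |34.8mm 2.6deg
26 {"x":-0.03,"y":-0.01,"z":0.016,"wx":0,"wy":0,"wz":2.6} |35.4mm 2.6deg
27 {"x":-0.03,"y":-0.009,"z":0.015,"wx":0,"wy":0,"wz":2.6} |34.7mm 2.6deg
28 {"x":-0.031,"y":-0.007,"z":0.016,"wx":0,"wy":0,"wz":2.7} |35.6mm 2.7deg
29 {"x":-0.031,"y":-0.007,"z":0.015,"wx":0.1,"wy":0,"wz":2.6} |35.1mm 2.6deg
end [ 0.4315 -0.2758  0.2002] [ 7.402e-01  6.724e-01 -3.000e-04 -2.000e-04]
```

{"method": "carry_out", "body": {"rows": [{"fingers": 100, "x": -0.027, "y": -0.015, "z": -0.013, "wz": 2.9}, {"fingers": 100, "x": -0.028, "y": -0.014, "z": -0.013, "wz": 2.9}, {"fingers": 100, "x": -0.028, "y": -0.012, "z": -0.012, "wz": 2.9}, {"fingers": 100, "x": -0.029, "y": -0.011, "z": -0.013, "wz": 2.9}, {"fingers": 100, "x": -0.029, "y": -0.009, "z": -0.012, "wz": 2.9}]}}

```text
validation failed for argument at $.ro...
```

{"method": "carry_out", "body": {"rows": [{"fingers": 100, "x": -0.03, "y": -0.008, "z": -0.013, "wz": 2.9}, {"fingers": 100, "x": -0.03, "y": -0.006, "z": -0.012, "wz": 3}, {"fingers": 100, "x": -0.03, "y": -0.005, "z": -0.013, "wz": 2.9}, {"fingers": 100, "x": -0.031, "y": -0.004, "z": -0.012, "wz": 3}, {"fingers": 100, "x": -0.031, "y": -0.001, "z": -0.013, "wz": 2.9}]}}

```text
validation failed for argument at $.ro...
```

{"method": "carry_out", "body": {"rows": [{"fingers": 100, "x": -0.027, "y": -0.015, "z": -0.013, "wx": 0, "wy": 0, "wz": 2.9}, {"fingers": 100, "x": -0.028, "y": -0.014, "z": -0.013, "wx": 0, "wy": 0, "wz": 2.9}, {"fingers": 100, "x": -0.028, "y": -0.012, "z": -0.012, "wx": 0, "wy": 0, "wz": 2.9}, {"fingers": 100, "x": -0.029, "y": -0.011, "z": -0.013, "wx": 0, "wy": 0, "wz": 2.9}, {"fingers": 100, "x": -0.029, "y": -0.009, "z": -0.012, "wx": 0, "wy": 0, "wz": 2.9}]}}

```text
t: 0.52
ee_pos: [0.2686, 0.5248, 0.2778]
eef_rot: [0.246, 0.969, -0.0, -0.0]
wrist_force: [-0.8, 0.6, -0.1]
width: 0.0917
```

{"method": "carry_out", "body": {"rows": [{"fingers": 100, "x": -0.03, "y": -0.008, "z": -0.013, "wx": 0, "wy": 0, "wz": 2.9}, {"fingers": 100, "x": -0.03, "y": -0.006, "z": -0.012, "wx": 0, "wy": 0, "wz": 3}, {"fingers": 100, "x": -0.03, "y": -0.005, "z": -0.013, "wx": 0, "wy": 0, "wz": 2.9}, {"fingers": 100, "x": -0.031, "y": -0.004, "z": -0.012, "wx": 0, "wy": 0, "wz": 3}, {"fingers": 100, "x": -0.031, "y": -0.001, "z": -0.013, "wx": 0, "wy": 0, "wz": 2.9}]}}

```text
t: 0.93
ee_pos: [0.3809, 0.4191, 0.3408]
eef_rot: [0.368, 0.93, -0.0, -0.0]
wrist_force: [0.1, 0.3, 0.1]
width: 0.0921
```

{"method": "carry_out", "body": {"rows": [{"fingers": 100, "x": -0.034, "y": -0.021, "z": 0, "wx": 0, "wy": 0, "wz": 2.6}, {"fingers": 100, "x": -0.035, "y": -0.019, "z": 0, "wx": 0, "wy": 0, "wz": 2.6}, {"fingers": 100, "x": -0.036, "y": -0.017, "z": 0, "wx": 0, "wy": 0, "wz": 2.6}, {"fingers": 100, "x": -0.036, "y": -0.016, "z": 0, "wx": 0, "wy": 0, "wz": 2.7}, {"fingers": 100, "x": -0.037, "y": -0.014, "z": 0, "wx": 0, "wy": 0, "wz": 2.6}]}}

```text
t: 1.35
ee_pos: [0.4341, 0.2275, 0.3404]
eef_rot: [0.471, 0.882, -0.0, -0.0]
wrist_force: [0.5, 0.8, 0.4]
width: 0.0918
```

{"method": "carry_out", "body": {"rows": [{"fingers": 100, "x": -0.038, "y": -0.012, "z": 0, "wx": 0, "wy": 0, "wz": 2.7}, {"fingers": 100, "x": -0.038, "y": -0.01, "z": 0, "wx": 0, "wy": 0, "wz": 2.6}, {"fingers": 100, "x": -0.039, "y": -0.009, "z": 0, "wx": 0, "wy": 0, "wz": 2.7}, {"fingers": 100, "x": -0.039, "y": -0.007, "z": 0, "wx": 0, "wy": 0, "wz": 2.6}, {"fingers": 100, "x": -0.04, "y": -0.005, "z": 0, "wx": 0, "wy": 0, "wz": 2.7}]}}

```text
t: 1.77
ee_pos: [0.4891, 0.0364, 0.3406]
eef_rot: [0.57, 0.822, 0.0, -0.0]
wrist_force: [1.9, 0.1, -0.3]
width: 0.0922
```

```bash
python3 - <<'E'
from h import *
p,R=now()
plan(p,R,[([.50,0,.34],Rt(18),1),([.432,-.276,.2],Rt(-5.5),9)])
E
```

```text
t 1.7667 p [0.4891 0.0364 0.3406] yang 20.49 zax [-1.e-04  5.e-04 -1.e+00] F [ 1.91  0.14 -0.26] w 0.0922 q [-0.65  0.07  0.54  1.85 -0.04  1.24  0.26]
0 {"x":-0.038,"y":-0.003,"z":0.001,"wx":0,"wy":0,"wz":2.5} |38.1mm 2.5deg
1 {"x":-0.027,"y":-0.017,"z":0.015,"wx":0,"wy":0,"wz":2.6} |35.3mm 2.6deg
2 {"x":-0.028,"y":-0.015,"z":0.016,"wx":0,"wy":0,"wz":2.6} |35.6mm 2.6deg
3 {"x":-0.028,"y":-0.014,"z":0.015,"wx":0,"wy":0,"wz":2.6} |34.7mm 2.6deg
4 {"x":-0.029,"y":-0.013,"z":0.016,"wx":0,"wy":0,"wz":2.6} |35.6mm 2.6deg
5 {"x":-0.029,"y":-0.011,"z":0.015,"wx":0,"wy":0,"wz":2.6} |34.5mm 2.6deg
6 {"x":-0.03,"y":-0.01,"z":0.016,"wx":0,"wy":0,"wz":2.6} |35.4mm 2.6deg
7 {"x":-0.03,"y":-0.009,"z":0.015,"wx":0,"wy":0,"wz":2.6} |34.7mm 2.6deg
8 {"x":-0.031,"y":-0.008,"z":0.016,"wx":0,"wy":0,"wz":2.6} |35.8mm 2.6deg
9 {"x":-0.031,"y":-0.006,"z":0.015,"wx":0,"wy":0,"wz":2.7} |35.0mm 2.7deg
end [ 0.4318 -0.2763  0.2004] [ 7.403e-01  6.723e-01  2.000e-04 -2.000e-04]
```

{"method": "carry_out", "body": {"rows": [{"fingers": 100, "x": -0.038, "y": -0.003, "z": 0.001, "wx": 0, "wy": 0, "wz": 2.5}, {"fingers": 100, "x": -0.027, "y": -0.017, "z": 0.015, "wx": 0, "wy": 0, "wz": 2.6}, {"fingers": 100, "x": -0.028, "y": -0.015, "z": 0.016, "wx": 0, "wy": 0, "wz": 2.6}, {"fingers": 100, "x": -0.028, "y": -0.014, "z": 0.015, "wx": 0, "wy": 0, "wz": 2.6}, {"fingers": 100, "x": -0.029, "y": -0.013, "z": 0.016, "wx": 0, "wy": 0, "wz": 2.6}]}}

```text
t: 2.18
ee_pos: [0.4694, -0.1229, 0.2769]
eef_rot: [0.659, 0.752, 0.0, 0.0]
wrist_force: [0.3, 0.3, 0.7]
width: 0.092
```

{"method": "carry_out", "body": {"rows": [{"fingers": 100, "x": -0.029, "y": -0.011, "z": 0.015, "wx": 0, "wy": 0, "wz": 2.6}, {"fingers": 100, "x": -0.03, "y": -0.01, "z": 0.016, "wx": 0, "wy": 0, "wz": 2.6}, {"fingers": 100, "x": -0.03, "y": -0.009, "z": 0.015, "wx": 0, "wy": 0, "wz": 2.6}, {"fingers": 100, "x": -0.031, "y": -0.008, "z": 0.016, "wx": 0, "wy": 0, "wz": 2.6}, {"fingers": 100, "x": -0.031, "y": -0.006, "z": 0.015, "wx": 0, "wy": 0, "wz": 2.7}]}}

```text
t: 2.6
ee_pos: [0.4318, -0.2757, 0.1996]
eef_rot: [0.74, 0.672, 0.0, -0.0]
wrist_force: [-0.2, 0.4, 0.4]
width: 0.0917
```

{"method": "carry_out", "body": {"rows": [{"fingers": 100, "x": 0, "y": 0, "z": 0, "wx": 0, "wy": 0, "wz": 0}, {"fingers": 100, "x": 0, "y": 0, "z": 0, "wx": 0, "wy": 0, "wz": 0}]}}

```text
t: 2.77
ee_pos: [0.4311, -0.2758, 0.1997]
eef_rot: [0.741, 0.672, -0.001, -0.001]
wrist_force: [0.1, 0.1, 0.1]
width: 0.0914
```

```bash
python3 - <<'E'
from h import *
p,R=now()
from rig import arm
f=arm.grab_frame("wrist"); cv2.imwrite("pics/w1.png",f["frame"][:,:,::-1])
np.savez("w1.npz",T=f["T_tool_cam"],p=p,q=R.as_quat(),k=[f["fx"],f["cx"],f["cy"]]); print(f["T_tool_cam"].round(4),f["fx"])
E
```

```text
t 2.7667 p [ 0.4311 -0.2758  0.1997] yang -5.62 zax [-0.0026 -0.     -1.    ] F [0.08 0.11 0.1 ] w 0.0914 q [-0.16  0.3   0.8   1.99 -0.27  0.95  0.67]
[[-1.000e-04 -9.623e-01 -2.721e-01  7.830e-02]
 [ 1.000e+00  1.000e-04 -8.000e-04  3.000e-04]
 [ 8.000e-04 -2.721e-01  9.623e-01 -1.690e-01]
 [ 0.000e+00  0.000e+00  0.000e+00  1.000e+00]] 311.73878021892597
```

View pics/w1.png

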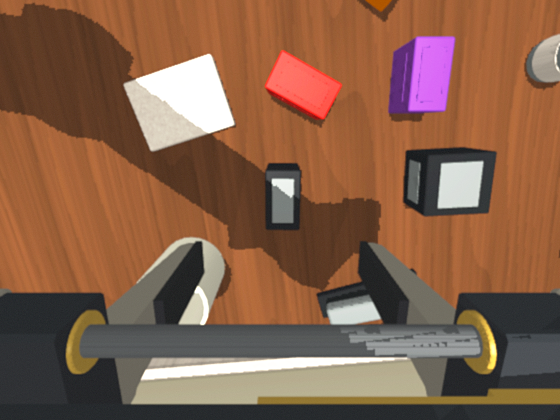

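```bash
python3 - <<'E'
from h import *
import cv2
a=cv2.imread("pics/w1.png");cv2.imwrite("pics/w1c.png",cv2.resize(a[150:245,240:325],None,fx=6,fy=6,interpolation=cv2.INTER_CUBIC))
t=cv2.imread("pics/top0.png");cv2.imwrite("pics/mug.png",cv2.resize(t[230:360,380:500],None,fx=5,fy=4.6,interpolation=cv2.INTER_CUBIC))
print(back(top,[(445,320),(462,323),(433,300)],.09),back(top,[(436,318),(445,312)],0.0))
E
```

```text
[[ 0.31286702 -0.33171543  0.09      ]
 [ 0.30712836 -0.36639125  0.09      ]
 [ 0.35342251 -0.30748723  0.09      ]] [[ 0.30308053 -0.3362817   0.        ]
 [ 0.31653104 -0.35635504  0.        ]]
```

View pics/w1c.png

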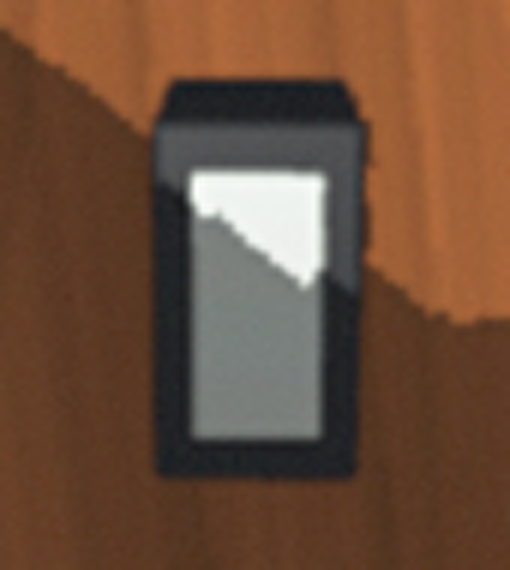

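View pics/mug.png

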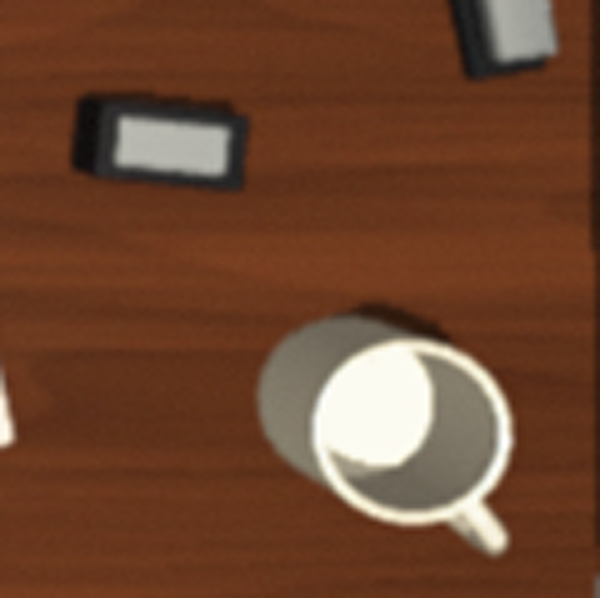

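```bash
cat >> h.py <<'E'
def wcam(fn):
    d=np.load(fn); P=np.eye(4); P[:3,:3]=Ro.from_quat(d['q']).as_matrix(); P[:3,3]=d['p']; k=d['k']
    return dict(f=k[0],cx=k[1],cy=k[2],P=P@d['T'])
E
python3 - <<'E'
from h import *
np.set_printoptions(precision=4,suppress=True)
c=wcam("w1.npz")
w=back(c,np.array([(157,125),(364,122),(357,477),(157,477)])/6+[240,150],.06); print(w,w.mean(0)); 
for i in range(4):
    d=w[(i+1)%4]-w[i]; print(np.linalg.norm(d),np.degrees(np.arctan2(d[1],d[0])))
p,R=now()
plan(p,R,[([.432,-.2755,.028],Rt(-5.3),5)])
E
```

```text
[[ 0.4195 -0.2429  0.06  ]
 [ 0.4537 -0.2458  0.06  ]
 [ 0.4475 -0.3076  0.06  ]
 [ 0.4127 -0.3042  0.06  ]] [ 0.4333 -0.2751  0.06  ]
0.034273515639804374 -4.762070894798881
0.06214529541845676 -95.74979862061488
0.034915316034610275 174.44426958435974
0.06167613302391016 83.64942689606308
t 2.8167 p [ 0.4323 -0.2745  0.2002] yang -5.44 zax [-0.0011  0.0004 -1.    ] F [-0.32 -0.27 -1.49] w 0.0921 q [-0.16  0.3   0.8   1.99 -0.27  0.95  0.67]
0 {"x":0,"y":0,"z":0.034,"wx":0,"wy":0,"wz":0} |34.0mm 0.0deg
1 {"x":0,"y":0,"z":0.035,"wx":0,"wy":0,"wz":0} |35.0mm 0.0deg
2 {"x":0,"y":0,"z":0.034,"wx":0,"wy":0,"wz":0} |34.0mm 0.0deg
3 {"x":-0.001,"y":0,"z":0.035,"wx":0,"wy":0,"wz":-0.1} |35.0mm 0.1deg
4 {"x":0,"y":0,"z":0.034,"wx":-0.1,"wy":0,"wz":0} |34.0mm 0.1deg
end [ 0.432  -0.2754  0.0282] [0.7393 0.6734 0.0003 0.0001]
```

{"method": "carry_out", "body": {"rows": [{"fingers": 100, "x": 0, "y": 0, "z": 0.034, "wx": 0, "wy": 0, "wz": 0}, {"fingers": 100, "x": 0, "y": 0, "z": 0.036, "wx": 0, "wy": 0, "wz": 0}, {"fingers": 100, "x": 0, "y": 0, "z": 0.034, "wx": 0, "wy": 0, "wz": 0}, {"fingers": 100, "x": 0, "y": 0, "z": 0.034, "wx": 0, "wy": 0, "wz": 0}, {"fingers": 100, "x": 0, "y": 0, "z": 0.032, "wx": 0, "wy": 0, "wz": 0}]}}

```text
t: 3.23
ee_pos: [0.4341, -0.2723, 0.0294]
eef_rot: [0.738, 0.675, 0.001, 0.0]
wrist_force: [1.1, -0.6, -0.0]
width: 0.0921
```

{"method": "carry_out", "body": {"grip_force": 15, "rows": [{"fingers": 0, "x": 0, "y": 0, "z": 0, "wx": 0, "wy": 0, "wz": 0}, {"fingers": 0, "x": 0, "y": 0, "z": 0, "wx": 0, "wy": 0, "wz": 0}, {"fingers": 0, "x": 0, "y": 0, "z": 0, "wx": 0, "wy": 0, "wz": 0}, {"fingers": 0, "x": 0, "y": 0, "z": 0, "wx": 0, "wy": 0, "wz": 0}, {"fingers": 0, "x": 0, "y": 0, "z": 0, "wx": 0, "wy": 0, "wz": 0}]}}

```text
t: 3.65
ee_pos: [0.4343, -0.2748, 0.0326]
eef_rot: [0.739, 0.673, 0.001, 0.002]
wrist_force: [-0.6, 1.3, 0.5]
width: 0.0605
```

{"method": "carry_out", "body": {"rows": [{"fingers": 0, "x": 0, "y": 0, "z": 0, "wx": 0, "wy": 0, "wz": 0}, {"fingers": 0, "x": 0, "y": 0, "z": 0, "wx": 0, "wy": 0, "wz": 0}, {"fingers": 0, "x": 0, "y": 0, "z": 0, "wx": 0, "wy": 0, "wz": 0}, {"fingers": 0, "x": 0, "y": 0, "z": 0, "wx": 0, "wy": 0, "wz": 0}, {"fingers": 0, "x": 0, "y": 0, "z": 0, "wx": 0, "wy": 0, "wz": 0}]}}

```text
t: 4.07
ee_pos: [0.4329, -0.2746, 0.031]
eef_rot: [0.74, 0.673, 0.0, 0.0]
wrist_force: [-0.4, 1.0, 5.5]
width: 0.0359
```

```bash
python3 - <<'E'
from h import *
p,R=now()
from rig import arm
s=arm.grab_frame("scene");cv2.imwrite("pics/s2.png",s["frame"][:,:,::-1])
E
```

```text
t 4.0667 p [ 0.4329 -0.2746  0.031 ] yang -5.4 zax [ 6.e-04  2.e-04 -1.e+00] F [-0.35  1.01  5.46] w 0.0359 q [ 0.03  0.58  0.6   2.09 -0.55  0.63  0.91]
```

View pics/s2.png

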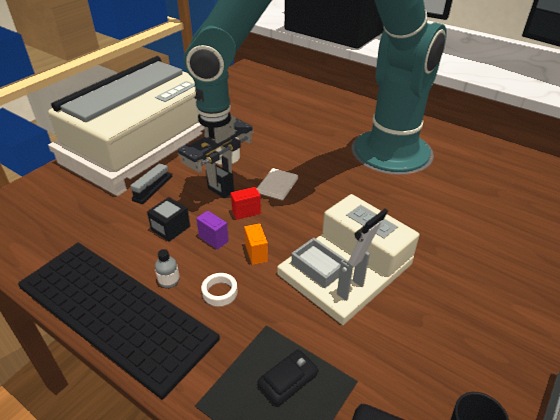

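```bash
python3 - <<'E'
from h import *
p,R=now()
plan(p,R,[([.433,-.275,.22],Rt(-5.5),6),([.5335,.082,.22],Rt(-9.9),12)])
E
```

```text
t 4.1167 p [ 0.4329 -0.2746  0.0309] yang -5.4 zax [ 6.e-04  2.e-04 -1.e+00] F [-0.4   1.44  4.32] w 0.036 q [ 0.03  0.58  0.6   2.09 -0.55  0.63  0.91]
0 {"x":0,"y":0,"z":-0.032,"wx":0,"wy":0,"wz":0} |32.0mm 0.0deg
1 {"x":0,"y":0,"z":-0.031,"wx":0,"wy":0,"wz":0} |31.0mm 0.0deg
2 {"x":0,"y":0,"z":-0.032,"wx":0,"wy":0,"wz":0} |32.0mm 0.0deg
3 {"x":0,"y":0,"z":-0.031,"wx":0,"wy":0,"wz":0} |31.0mm 0.0deg
4 {"x":0,"y":0,"z":-0.032,"wx":0,"wy":0,"wz":0.1} |32.0mm 0.1deg
5 {"x":0,"y":0,"z":-0.031,"wx":0,"wy":0,"wz":0} |31.0mm 0.0deg
6 {"x":0.03,"y":0.006,"z":0,"wx":0,"wy":0,"wz":0.4} |30.6mm 0.4deg
7 {"x":0.03,"y":0.005,"z":0,"wx":0,"wy":0,"wz":0.4} |30.4mm 0.4deg
8 {"x":0.031,"y":0.005,"z":0,"wx":0,"wy":0,"wz":0.4} |31.4mm 0.4deg
9 {"x":0.031,"y":0.005,"z":0,"wx":0,"wy":0,"wz":0.4} |31.4mm 0.4deg
10 {"x":0.031,"y":0.005,"z":0,"wx":0,"wy":0,"wz":0.4} |31.4mm 0.4deg
11 {"x":0.03,"y":0.004,"z":0,"wx":0,"wy":0,"wz":0.3} |30.3mm 0.3deg
12 {"x":0.031,"y":0.004,"z":0,"wx":0,"wy":0,"wz":0.4} |31.3mm 0.4deg
13 {"x":0.031,"y":0.004,"z":0,"wx":0,"wy":0,"wz":0.3} |31.3mm 0.3deg
14 {"x":0.03,"y":0.004,"z":0,"wx":0,"wy":0,"wz":0.4} |30.3mm 0.4deg
15 {"x":0.031,"y":0.004,"z":0,"wx":0,"wy":0,"wz":0.3} |31.3mm 0.3deg
16 {"x":0.03,"y":0.003,"z":0,"wx":0,"wy":0,"wz":0.4} |30.1mm 0.4deg
17 {"x":0.031,"y":0.004,"z":0,"wx":0,"wy":0,"wz":0.3} |31.3mm 0.3deg
end [0.5338 0.0822 0.2201] [7.655e-01 6.435e-01 3.000e-04 1.000e-04]
```

{"method": "carry_out", "body": {"grip_force": 20, "rows": [{"fingers": 0, "x": 0, "y": 0, "z": 0, "wx": 0, "wy": 0, "wz": 0}, {"fingers": 0, "x": 0, "y": 0, "z": -0.02, "wx": 0, "wy": 0, "wz": 0}, {"fingers": 0, "x": 0, "y": 0, "z": -0.035, "wx": 0, "wy": 0, "wz": 0}, {"fingers": 0, "x": 0, "y": 0, "z": -0.035, "wx": 0, "wy": 0, "wz": 0}, {"fingers": 0, "x": 0, "y": 0, "z": -0.035, "wx": 0, "wy": 0, "wz": 0}]}}

```text
t: 4.53
ee_pos: [0.4316, -0.2745, 0.1563]
eef_rot: [0.74, 0.673, -0.001, -0.001]
wrist_force: [0.8, -1.0, -1.4]
width: 0.0361
```

{"method": "carry_out", "body": {"rows": [{"fingers": 0, "x": 0, "y": 0, "z": -0.035, "wx": 0, "wy": 0, "wz": 0}, {"fingers": 0, "x": 0, "y": 0, "z": -0.03, "wx": 0, "wy": 0, "wz": 0}, {"fingers": 0, "x": 0, "y": 0, "z": 0, "wx": 0, "wy": 0, "wz": 0}]}}

```text
t: 4.78
ee_pos: [0.4351, -0.2766, 0.2257]
eef_rot: [0.74, 0.673, 0.002, 0.004]
wrist_force: [0.7, -1.7, -1.4]
width: 0.0358
```

```bash
python3 - <<'E'
from h import *
p,R=now()
plan(p,R,[([.5335,.082,.23],Rt(-9.9),12)])
E
```

```text
t 4.7833 p [ 0.4351 -0.2766  0.2257] yang -5.43 zax [ 0.009  -0.0028 -1.    ] F [ 0.7  -1.69 -1.41] w 0.0358 q [-0.2   0.27  0.83  1.96 -0.24  1.    0.65]
0 {"x":0.031,"y":0.005,"z":0,"wx":0,"wy":0,"wz":0.4} |31.4mm 0.4deg
1 {"x":0.031,"y":0.005,"z":0,"wx":0,"wy":0,"wz":0.4} |31.4mm 0.4deg
2 {"x":0.031,"y":0.005,"z":0,"wx":0.1,"wy":0,"wz":0.4} |31.4mm 0.4deg
3 {"x":0.03,"y":0.005,"z":-0.001,"wx":0,"wy":0,"wz":0.4} |30.4mm 0.4deg
4 {"x":0.031,"y":0.004,"z":0,"wx":0.1,"wy":0,"wz":0.4} |31.3mm 0.4deg
5 {"x":0.031,"y":0.004,"z":-0.001,"wx":0,"wy":0,"wz":0.4} |31.3mm 0.4deg
6 {"x":0.031,"y":0.004,"z":0,"wx":0.1,"wy":0,"wz":0.3} |31.3mm 0.3deg
7 {"x":0.03,"y":0.004,"z":-0.001,"wx":0,"wy":0,"wz":0.4} |30.3mm 0.4deg
8 {"x":0.031,"y":0.004,"z":0,"wx":0.1,"wy":0,"wz":0.3} |31.3mm 0.3deg
9 {"x":0.03,"y":0.004,"z":-0.001,"wx":0,"wy":0,"wz":0.4} |30.3mm 0.4deg
10 {"x":0.031,"y":0.003,"z":0,"wx":0.1,"wy":0,"wz":0.3} |31.1mm 0.3deg
11 {"x":0.03,"y":0.003,"z":-0.001,"wx":0,"wy":0.1,"wz":0.4} |30.2mm 0.4deg
end [0.533  0.0817 0.2304] [7.657e-01 6.432e-01 3.000e-04 1.000e-04]
```

{"method": "carry_out", "body": {"rows": [{"fingers": 0, "x": 0.031, "y": 0.005, "z": 0, "wx": 0, "wy": 0, "wz": 0.4}, {"fingers": 0, "x": 0.031, "y": 0.005, "z": 0, "wx": 0, "wy": 0, "wz": 0.4}, {"fingers": 0, "x": 0.031, "y": 0.005, "z": 0, "wx": 0, "wy": 0, "wz": 0.4}, {"fingers": 0, "x": 0.03, "y": 0.005, "z": -0.001, "wx": 0, "wy": 0, "wz": 0.4}, {"fingers": 0, "x": 0.031, "y": 0.004, "z": 0, "wx": 0, "wy": 0, "wz": 0.4}]}}

```text
t: 5.2
ee_pos: [0.4728, -0.1227, 0.2209]
eef_rot: [0.752, 0.66, -0.0, -0.0]
wrist_force: [0.1, -1.1, -0.8]
width: 0.0357
```

{"method": "carry_out", "body": {"rows": [{"fingers": 0, "x": 0.031, "y": 0.004, "z": -0.001, "wx": 0, "wy": 0, "wz": 0.4}, {"fingers": 0, "x": 0.031, "y": 0.004, "z": 0, "wx": 0, "wy": 0, "wz": 0.3}, {"fingers": 0, "x": 0.03, "y": 0.004, "z": -0.001, "wx": 0, "wy": 0, "wz": 0.4}, {"fingers": 0, "x": 0.031, "y": 0.004, "z": 0, "wx": 0, "wy": 0, "wz": 0.3}, {"fingers": 0, "x": 0.03, "y": 0.004, "z": -0.001, "wx": 0, "wy": 0, "wz": 0.4}]}}

```text
t: 5.62
ee_pos: [0.514, 0.0262, 0.2236]
eef_rot: [0.762, 0.648, -0.001, -0.001]
wrist_force: [-0.2, -0.1, -0.4]
width: 0.0356
```

{"method": "carry_out", "body": {"rows": [{"fingers": 0, "x": 0.025, "y": 0.003, "z": 0, "wx": 0, "wy": 0, "wz": 0.4}, {"fingers": 0, "x": 0.02, "y": 0.003, "z": 0, "wx": 0, "wy": 0, "wz": 0.4}, {"fingers": 0, "x": 0.012, "y": 0.002, "z": 0, "wx": 0, "wy": 0, "wz": 0}, {"fingers": 0, "x": 0, "y": 0, "z": 0, "wx": 0, "wy": 0, "wz": 0}, {"fingers": 0, "x": 0, "y": 0, "z": 0, "wx": 0, "wy": 0, "wz": 0}]}}

```text
t: 6.03
ee_pos: [0.5313, 0.0787, 0.2239]
eef_rot: [0.766, 0.643, -0.001, 0.0]
wrist_force: [-0.4, -1.1, -1.4]
width: 0.0357
```

```bash
python3 - <<'E'
from h import *
p,R=now()
from rig import arm
f=arm.grab_frame("wrist"); cv2.imwrite("pics/w3.png",f["frame"][:,:,::-1])
np.savez("w3.npz",T=f["T_tool_cam"],p=p,q=R.as_quat(),k=[f["fx"],f["cx"],f["cy"]])
s=arm.grab_frame("scene");cv2.imwrite("pics/s3.png",s["frame"][:,:,::-1])
plan(p,R,[([.5335,.082,.13],Rt(-9.9),4)])
E
```

```text
t 6.0333 p [0.5313 0.0787 0.2239] yang -9.98 zax [-0.0013 -0.0012 -1.    ] F [-0.42 -1.12 -1.39] w 0.0357 q [-0.77  0.3   0.68  1.9  -0.22  1.01 -0.17]
0 {"x":0.001,"y":0,"z":0.023,"wx":0,"wy":0,"wz":0} |23.0mm 0.0deg
1 {"x":0.001,"y":0.001,"z":0.024,"wx":0,"wy":0,"wz":0} |24.0mm 0.0deg
2 {"x":0.001,"y":0,"z":0.023,"wx":0,"wy":0,"wz":0} |23.0mm 0.0deg
3 {"x":0.001,"y":0.001,"z":0.024,"wx":-0.1,"wy":0.1,"wz":-0.1} |24.0mm 0.2deg
end [0.5339 0.0822 0.1299] [7.654e-01 6.436e-01 4.000e-04 2.000e-04]
```

View pics/w3.png

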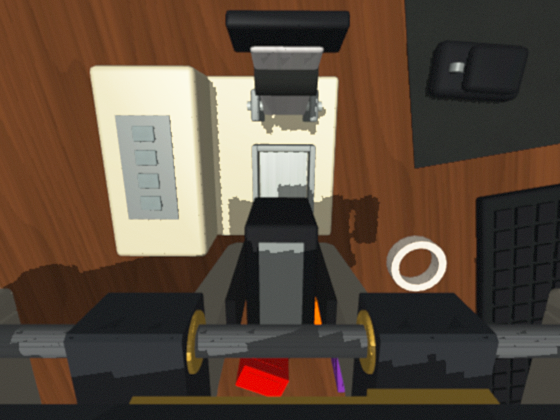

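View pics/s3.png

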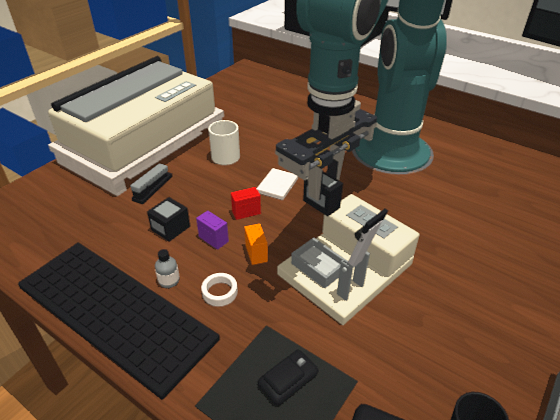

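```bash
python3 - <<'E'
from h import *
np.set_printoptions(precision=4,suppress=True)
cr=np.array([.5335,.082]); a=np.radians(80.2); Y=np.array([np.cos(a),np.sin(a),0]); X=np.array([Y[1],-Y[0],0])
h=np.r_[cr,0]+.085*Y+[0,0,.112]
c3=wcam("w3.npz")
for th in np.arange(1.5,2.11,.1):
    u=-Y*np.cos(th)+np.array([0,0,np.sin(th)]); n=np.array([0,0,1])*np.cos(th)+Y*np.sin(th)
    pts=[h+.135*u+.006*n+.027*X,h+.135*u+.006*n-.027*X,h+.122*u+.006*n]
    print(round(th,1),proj(top,pts).round(1).tolist(),proj(scene,pts).round(1).tolist(),proj(c3,pts).round(1).tolist(),pts[2])
c=proj(c3,[np.r_[cr,.06]+s*.034*X+t*.048*Y for s,t in((-1,1),(1,1),(-1,-1))]);print(c)
E
python3 -c "
import cv2
a=cv2.imread('pics/w3.png');cv2.imwrite('pics/w3c.png',cv2.resize(a[0:250,200:360],None,fx=3.2,fy=2.4))"
```

```text
1.5 [[194.3, 184.5], [188.6, 214.0], [192.5, 199.7]] [[351.5, 212.1], [371.2, 197.8], [361.1, 210.8]] [[344.3, 106.2], [222.6, 106.6], [283.2, 105.6]] [0.5475 0.1632 0.2341]
1.6 [[187.0, 183.2], [181.3, 212.7], [186.0, 198.5]] [[357.8, 216.0], [377.6, 201.5], [366.7, 214.3]] [[345.8, 73.3], [221.0, 73.8], [283.2, 78.5]] [0.5496 0.1752 0.2338]
1.7 [[179.9, 182.0], [174.2, 211.4], [179.7, 197.4]] [[364.2, 220.7], [383.8, 205.9], [372.3, 218.4]] [[346.7, 39.9], [220.0, 40.4], [283.1, 51.1]] [0.5517 0.1871 0.2322]
1.8 [[173.2, 181.0], [167.5, 210.2], [173.7, 196.4]] [[370.4, 225.9], [389.9, 210.8], [377.8, 223.0]] [[346.9, 7.1], [219.6, 7.7], [283.1, 24.2]] [0.5537 0.1988 0.2294]
1.9 [[166.9, 180.0], [161.3, 209.1], [168.1, 195.5]] [[376.4, 231.7], [395.8, 216.3], [383.1, 228.1]] [[346.5, -23.6], [219.8, -23.0], [283.0, -1.1]] [0.5556 0.2102 0.2255]
2.0 [[161.1, 179.1], [155.5, 208.1], [163.0, 194.7]] [[382.1, 238.0], [401.4, 222.3], [388.1, 233.6]] [[345.5, -51.1], [220.6, -50.5], [282.9, -23.9]] [0.5575 0.2212 0.2204]
2.1 [[156.0, 178.5], [150.4, 207.2], [158.3, 193.9]] [[387.4, 244.6], [406.6, 228.7], [392.7, 239.4]] [[343.9, -74.4], [222.0, -73.8], [282.8, -43.7]] [0.5593 0.2316 0.2143]
[[249.8993 148.3731]
 [314.6325 148.1638]
 [252.4644 234.3226]]
```

View pics/w3c.png

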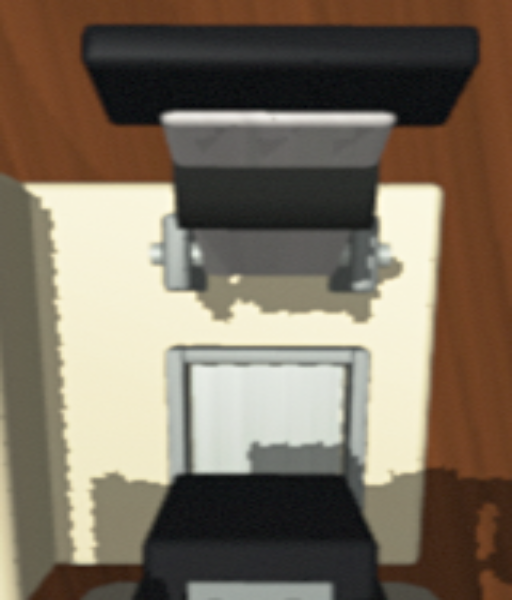

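The tank hangs upright above the pocket (rim far corners at about (252,145) and (316,145)). The clamp tab at (288,30) fits an angle of about 1.8 rad. Now I lower it.

{"method": "carry_out", "body": {"rows": [{"fingers": 0, "x": 0.002, "y": 0.001, "z": 0.03, "wx": 0, "wy": 0, "wz": 0}, {"fingers": 0, "x": 0.002, "y": 0, "z": 0.03, "wx": 0, "wy": 0, "wz": 0}, {"fingers": 0, "x": 0.002, "y": 0.001, "z": 0.025, "wx": 0, "wy": 0, "wz": 0}, {"fingers": 0, "x": 0, "y": 0, "z": 0.015, "wx": 0, "wy": 0, "wz": 0}, {"fingers": 0, "x": 0, "y": 0, "z": 0, "wx": 0, "wy": 0, "wz": 0}]}}

```text
t: 6.55
ee_pos: [0.5323, 0.083, 0.1218]
eef_rot: [0.767, 0.642, -0.003, -0.001]
wrist_force: [-1.0, -0.5, -0.7]
width: 0.0352
```

```bash
python3 - <<'E'
from h import *
p,R=now()
from rig import arm
f=arm.grab_frame("wrist"); cv2.imwrite("pics/w4.png",f["frame"][:,:,::-1])
s=arm.grab_frame("scene");cv2.imwrite("pics/s4.png",cv2.resize(s["frame"][100:330,220:440,::-1],None,fx=2.6,fy=2.6))
now()
E
```

```text
t 6.55 p [0.5323 0.083  0.1218] yang -10.13 zax [-0.0057 -0.0023 -1.    ] F [-1.04 -0.51 -0.65] w 0.0352 q [-0.7   0.45  0.61  1.98 -0.35  0.82 -0.07]
t 6.65 p [0.5348 0.0835 0.1249] yang -10.13 zax [-2.e-04 -7.e-04 -1.e+00] F [ 0.53 -0.46 -0.28] w 0.0359 q [-0.7   0.45  0.61  1.98 -0.34  0.82 -0.08]
```

View pics/w4.png

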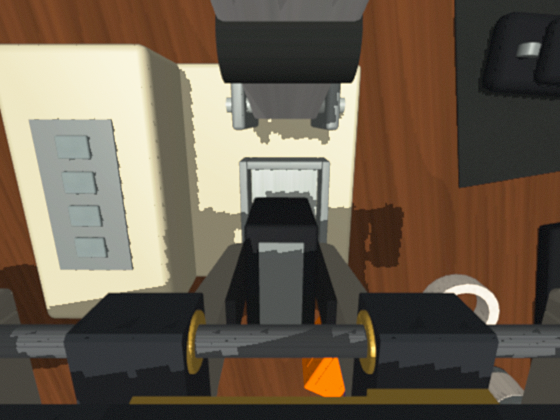

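View pics/s4.png

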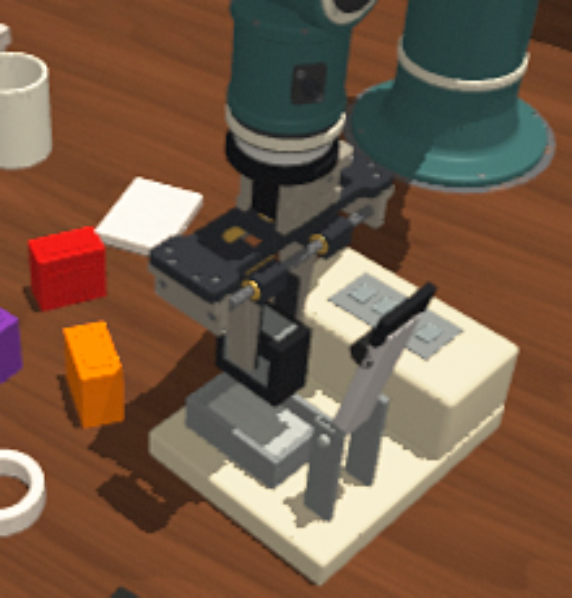

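Everything lines up. The rim spans columns 241–329, centred at 285, and the tank is centred at 282. Lowering onto the sprung floor.

{"method": "carry_out", "body": {"rows": [{"fingers": 0, "x": 0, "y": 0, "z": 0.012, "wx": 0, "wy": 0, "wz": 0}, {"fingers": 0, "x": 0, "y": 0, "z": 0.012, "wx": 0, "wy": 0, "wz": 0}, {"fingers": 0, "x": 0, "y": 0, "z": 0.012, "wx": 0, "wy": 0, "wz": 0}, {"fingers": 0, "x": 0, "y": 0, "z": 0.008, "wx": 0, "wy": 0, "wz": 0}, {"fingers": 0, "x": 0, "y": 0, "z": 0.003, "wx": 0, "wy": 0, "wz": 0}]}}

```text
t: 7.07
ee_pos: [0.5338, 0.0849, 0.0759]
eef_rot: [0.766, 0.643, -0.001, -0.0]
wrist_force: [-0.5, -0.1, 0.5]
width: 0.0359
```

{"method": "carry_out", "body": {"rows": [{"fingers": 0, "x": 0, "y": 0, "z": 0, "wx": 0, "wy": 0, "wz": 0}, {"fingers": 0, "x": 0, "y": 0, "z": 0, "wx": 0, "wy": 0, "wz": 0}]}}

```text
t: 7.23
ee_pos: [0.5349, 0.0849, 0.0775]
eef_rot: [0.766, 0.643, -0.0, 0.0]
wrist_force: [-0.9, 0.3, -0.6]
width: 0.036
```

```bash
python3 - <<'E'
from h import *
p,R=now()
from rig import arm
f=arm.grab_frame("wrist"); cv2.imwrite("pics/w5.png",f["frame"][:,:,::-1])
s=arm.grab_frame("scene");cv2.imwrite("pics/s5.png",cv2.resize(s["frame"][170:330,260:420,::-1],None,fx=3.5,fy=3.5))
now()
E
```

```text
t 7.2333 p [0.5349 0.0849 0.0775] yang -10.01 zax [-1.e-04 -2.e-04 -1.e+00] F [-0.89  0.27 -0.6 ] w 0.036 q [-0.66  0.52  0.56  2.   -0.41  0.73 -0.02]
t 7.3333 p [0.5353 0.085  0.078 ] yang -10.01 zax [ 9.e-04  1.e-04 -1.e+00] F [-0.7   0.05 -0.85] w 0.0359 q [-0.66  0.52  0.56  2.   -0.41  0.73 -0.02]
```

View pics/w5.png

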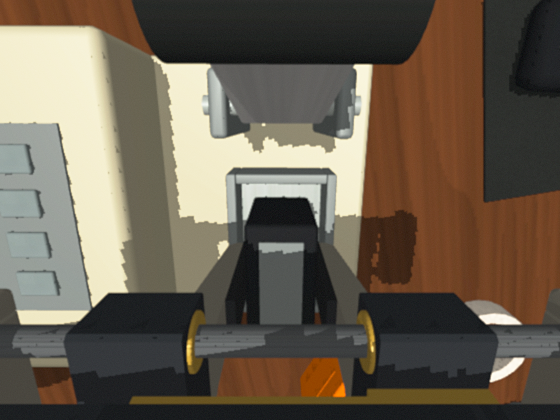

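View pics/s5.png

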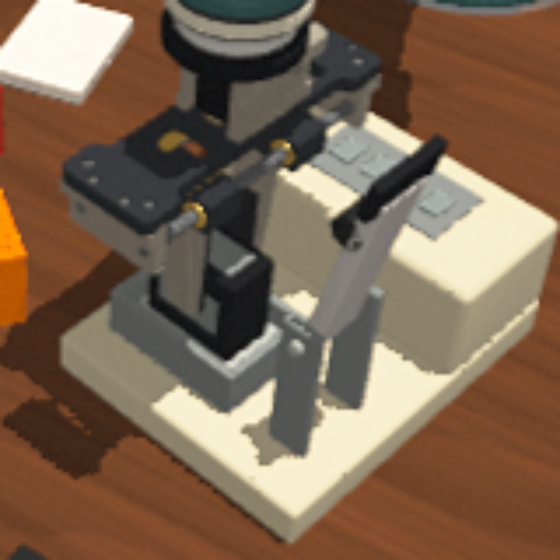

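```bash
python3 - <<'E'
from h import *
d=np.load("w3.npz"); np.savez("w5.npz",T=d['T'],k=d['k'],p=[.535,.0849,.0775],q=Rt(-10).as_quat())
for fn,px in (("w5.npz",[(228,170),(336,170)]),("w3.npz",[(251.6,145),(315.6,145)])):
    w=back(wcam(fn),px,.06); a=np.radians(80.1); Y=np.array([np.cos(a),np.sin(a),0]); print(w.round(4),np.linalg.norm(w[1]-w[0]),"centre",w.mean(0)-.048*Y)
E
```

```text
[[0.5127 0.1402 0.06  ]
 [0.5765 0.129  0.06  ]] 0.06479386681458958 centre [0.53634656 0.08732588 0.06      ]
[[0.5106 0.1382 0.06  ]
 [0.5766 0.1266 0.06  ]] 0.06703951127321081 centre [0.53537686 0.08509023 0.06      ]
```

{"method": "carry_out", "body": {"rows": [{"fingers": 0, "x": 0, "y": 0, "z": 0.002, "wx": 0, "wy": 0, "wz": 0}, {"fingers": 65, "x": 0, "y": 0, "z": 0, "wx": 0, "wy": 0, "wz": 0}, {"fingers": 65, "x": 0, "y": 0, "z": 0, "wx": 0, "wy": 0, "wz": 0}, {"fingers": 65, "x": 0, "y": 0, "z": 0, "wx": 0, "wy": 0, "wz": 0}, {"fingers": 65, "x": 0, "y": 0, "z": 0, "wx": 0, "wy": 0, "wz": 0}]}}

```text
t: 7.75
ee_pos: [0.535, 0.0851, 0.0758]
eef_rot: [0.766, 0.643, 0.0, 0.0]
wrist_force: [0.2, -0.3, 0.1]
width: 0.0589
```

{"method": "carry_out", "body": {"rows": [{"fingers": 65, "x": 0, "y": 0, "z": 0, "wx": 0, "wy": 0, "wz": 0}, {"fingers": 65, "x": 0, "y": 0, "z": 0, "wx": 0, "wy": 0, "wz": 0}, {"fingers": 65, "x": 0, "y": 0, "z": -0.01, "wx": 0, "wy": 0, "wz": 0}, {"fingers": 65, "x": 0, "y": 0, "z": -0.02, "wx": 0, "wy": 0, "wz": 0}, {"fingers": 65, "x": 0, "y": 0, "z": -0.035, "wx": 0, "wy": 0, "wz": 0}]}}

```text
t: 8.17
ee_pos: [0.5326, 0.0845, 0.1394]
eef_rot: [0.766, 0.643, -0.003, -0.001]
wrist_force: [0.1, 1.3, -1.0]
width: 0.0597
```

{"method": "carry_out", "body": {"rows": [{"fingers": 65, "x": 0, "y": 0, "z": -0.04, "wx": 0, "wy": 0, "wz": 0}, {"fingers": 65, "x": 0, "y": 0, "z": -0.04, "wx": 0, "wy": 0, "wz": 0}, {"fingers": 0, "x": -0.02, "y": 0, "z": -0.035, "wx": 0, "wy": 0, "wz": 0}, {"fingers": 0, "x": -0.02, "y": 0, "z": -0.035, "wx": 0, "wy": 0, "wz": 0}, {"fingers": 0, "x": -0.01, "y": 0, "z": -0.02, "wx": 0, "wy": 0, "wz": 0}]}}

```text
t: 8.58
ee_pos: [0.527, 0.0329, 0.3154]
eef_rot: [0.767, 0.642, 0.002, 0.001]
wrist_force: [0.8, -0.3, 0.6]
width: 0.0415
```

```bash
python3 - <<'E'
from h import *
p,R=now()
from rig import arm
f=arm.grab_frame("wrist"); cv2.imwrite("pics/w6.png",f["frame"][:,:,::-1])
np.savez("w6.npz",T=f["T_tool_cam"],p=p,q=R.as_quat(),k=[f["fx"],f["cx"],f["cy"]])
s=arm.grab_frame("scene");cv2.imwrite("pics/s6f.png",s["frame"][:,:,::-1]);cv2.imwrite("pics/s6.png",cv2.resize(s["frame"][170:330,260:420,::-1],None,fx=3.5,fy=3.5))
now()
E
```

```text
t 8.5833 p [0.527  0.0329 0.3154] yang -10.17 zax [ 0.0053  0.0013 -1.    ] F [ 0.81 -0.33  0.59] w 0.0415 q [-0.77  0.18  0.74  1.82 -0.13  1.19 -0.16]
t 8.6833 p [0.5279 0.0332 0.3153] yang -10.24 zax [ 0.0079  0.0029 -1.    ] F [ 0.39 -0.3  -0.47] w 0.0335 q [-0.77  0.18  0.74  1.82 -0.13  1.19 -0.16]
```

View pics/w6.png

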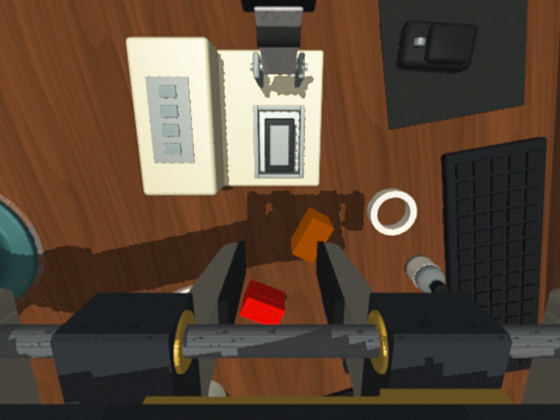

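View pics/s6.png

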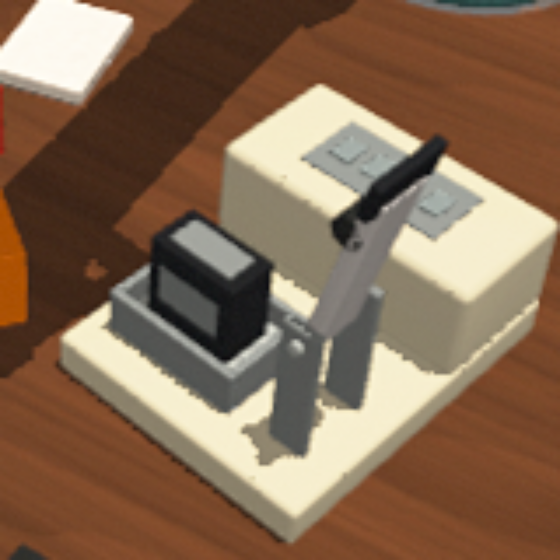

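The tank stands upright and centred in the pocket: its top is at about (280,142) in the wrist view, inside the rim at rows 107–178. The clamp is still open. Next I close the fingers and go behind the tab.

{"method": "carry_out", "body": {"rows": [{"fingers": 0, "x": 0.03, "y": 0, "z": 0, "wx": 0, "wy": 0, "wz": 0}, {"fingers": 0, "x": 0.036, "y": 0, "z": 0, "wx": 0, "wy": 0, "wz": 0}, {"fingers": 0, "x": 0.036, "y": 0, "z": 0, "wx": 0, "wy": 0, "wz": 0}, {"fingers": 0, "x": 0.036, "y": 0, "z": 0, "wx": 0, "wy": 0, "wz": 0}, {"fingers": 0, "x": 0.036, "y": 0, "z": 0, "wx": 0, "wy": 0, "wz": 0}]}}

```text
t: 9.1
ee_pos: [0.5556, 0.2093, 0.3097]
eef_rot: [0.766, 0.643, -0.001, -0.0]
wrist_force: [0.4, -0.6, -0.1]
width: 0.0012
```

{"method": "carry_out", "body": {"rows": [{"fingers": 0, "x": 0.032, "y": 0, "z": 0, "wx": 0, "wy": 0, "wz": 0}, {"fingers": 0, "x": 0, "y": 0, "z": 0, "wx": 0, "wy": 0, "wz": 0}, {"fingers": 0, "x": 0, "y": 0, "z": 0, "wx": 0, "wy": 0, "wz": 0}]}}

```text
t: 9.35
ee_pos: [0.5607, 0.2412, 0.3087]
eef_rot: [0.765, 0.645, -0.002, -0.0]
wrist_force: [-0.6, -0.9, 1.1]
width: 0.0005
```

```bash
cat >> h.py <<'E'
def cr(p):
    a=np.radians(80.1); Y=np.array([np.cos(a),np.sin(a)]); X=np.array([Y[1],-Y[0]]); d=np.array(p[:2])-[.535,.0855]
    return np.round([d@X,d@Y,p[2]],4)
E
python3 - <<'E'
from h import *
p,R=now(); print(cr(p))
from rig import arm
s=arm.grab_frame("scene");cv2.imwrite("pics/s7.png",cv2.resize(s["frame"][90:330,240:440,::-1],None,fx=2.5,fy=2.5))
E
```

```text
t 9.35 p [0.5607 0.2412 0.3087] yang -9.74 zax [-0.0025 -0.0019 -1.    ] F [-0.61 -0.93  1.06] w 0.0005 q [-0.94  0.36  0.64  1.63 -0.22  1.24 -0.43]
[-0.0014  0.1578  0.3087]
```

View pics/s7.png

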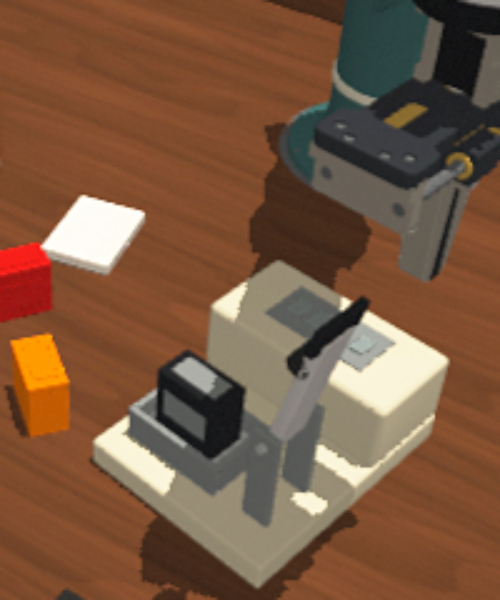

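{"method": "carry_out", "body": {"rows": [{"fingers": 0, "x": 0, "y": 0.001, "z": 0.03, "wx": 0, "wy": 0, "wz": 0}, {"fingers": 0, "x": 0, "y": 0, "z": 0.03, "wx": 0, "wy": 0, "wz": 0}, {"fingers": 0, "x": 0, "y": 0, "z": 0.025, "wx": 0, "wy": 0, "wz": 0}, {"fingers": 0, "x": 0, "y": 0, "z": 0, "wx": 0, "wy": 0, "wz": 0}]}}

```text
t: 9.73
ee_pos: [0.5596, 0.2357, 0.2207]
eef_rot: [0.767, 0.642, -0.005, -0.001]
wrist_force: [-0.2, -1.1, 0.0]
width: 0.0005
```

```bash
python3 - <<'E'
from h import *
p,R=now(); print(cr(p))
c=cr(p)[1:]
for th in np.r_[np.arange(1.8,.0,-.13),0,-.03]:
    n=np.array([.085-.118*np.cos(th)+.006*np.sin(th)+.010,.112+.118*np.sin(th)+.006*np.cos(th)])
    print(round(th,2),n.round(4),"x %.3f z %.3f"%(n[0]-c[0],c[1]-n[1])); c=n
from rig import arm
s=arm.grab_frame("scene");cv2.imwrite("pics/s8.png",cv2.resize(s["frame"][90:330,240:440,::-1],None,fx=2.5,fy=2.5))
E
```

```text
t 9.7333 p [0.5596 0.2357 0.2207] yang -10.14 zax [-0.0081 -0.0047 -1.    ] F [-0.2  -1.11  0.01] w 0.0005 q [-0.91  0.43  0.61  1.73 -0.28  1.07 -0.39]
[-0.0016  0.1522  0.2207]
1.8 [0.1277 0.2256] x -0.025 z -0.005
1.67 [0.1127 0.2288] x -0.015 z -0.003
1.54 [0.0974 0.2301] x -0.015 z -0.001
1.41 [0.082  0.2294] x -0.015 z 0.001
1.28 [0.0669 0.2268] x -0.015 z 0.003
1.15 [0.0523 0.2222] x -0.015 z 0.005
1.02 [0.0384 0.2157] x -0.014 z 0.006
0.89 [0.0254 0.2075] x -0.013 z 0.008
0.76 [0.0136 0.1976] x -0.012 z 0.010
0.63 [0.0032 0.1864] x -0.010 z 0.011
0.5 [-0.0057  0.1738] x -0.009 z 0.013
0.37 [-0.0128  0.1603] x -0.007 z 0.014
0.24 [-0.0182  0.1459] x -0.005 z 0.014
0.11 [-0.0216  0.1309] x -0.003 z 0.015
0.0 [-0.023  0.118] x -0.001 z 0.013
-0.03 [-0.0231  0.1145] x -0.000 z 0.004
```

View pics/s8.png

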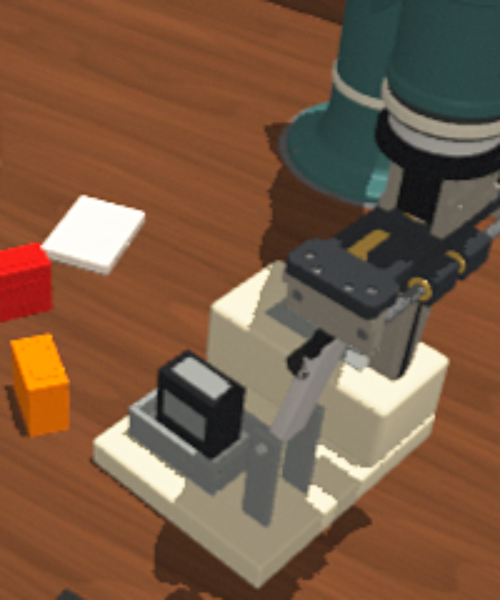

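{"method": "carry_out", "body": {"rows": [{"fingers": 0, "x": -0.013, "y": 0.001, "z": -0.002, "wx": 0, "wy": 0, "wz": 0}, {"fingers": 0, "x": -0.012, "y": 0.001, "z": -0.003, "wx": 0, "wy": 0, "wz": 0}, {"fingers": 0, "x": -0.015, "y": 0, "z": -0.003, "wx": 0, "wy": 0, "wz": 0}, {"fingers": 0, "x": -0.015, "y": 0, "z": -0.001, "wx": 0, "wy": 0, "wz": 0}, {"fingers": 0, "x": -0.015, "y": 0, "z": 0.001, "wx": 0, "wy": 0, "wz": 0}]}}

```text
t: 10.2
ee_pos: [0.5537, 0.168, 0.2359]
eef_rot: [0.766, 0.643, 0.002, 0.0]
wrist_force: [0.4, 2.6, 1.8]
width: 0.0005
```

```bash
python3 - <<'E'
from h import *
p,R=now(); print(cr(p))
from rig import arm
s=arm.grab_frame("scene");cv2.imwrite("pics/s9.png",cv2.resize(s["frame"][90:330,240:440,::-1],None,fx=2.5,fy=2.5))
E
```

```text
t 10.2 p [0.5537 0.168  0.2359] yang -10.04 zax [ 0.0039  0.0029 -1.    ] F [0.39 2.59 1.83] w 0.0005 q [-0.86  0.36  0.64  1.8  -0.24  1.06 -0.3 ]
[0.0042 0.0845 0.2359]
```

View pics/s9.png

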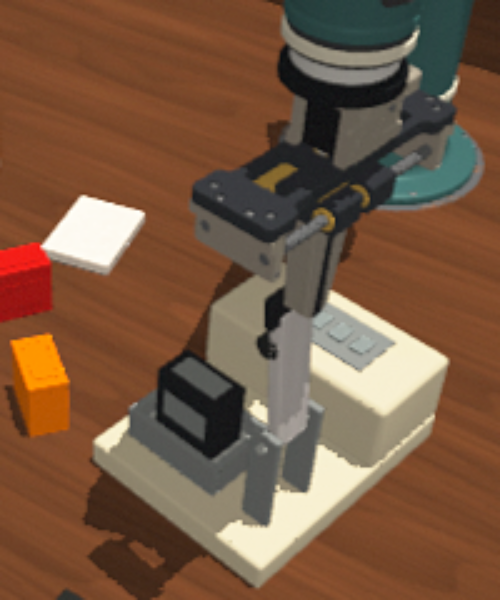

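The arm is now just past upright and pressed against the fingers. Continuing along the arc.

{"method": "carry_out", "body": {"rows": [{"fingers": 0, "x": -0.016, "y": -0.001, "z": 0.005, "wx": 0, "wy": 0, "wz": 0}, {"fingers": 0, "x": -0.016, "y": -0.001, "z": 0.006, "wx": 0, "wy": 0, "wz": 0}, {"fingers": 0, "x": -0.014, "y": -0.001, "z": 0.007, "wx": 0, "wy": 0, "wz": 0}, {"fingers": 0, "x": -0.013, "y": 0, "z": 0.009, "wx": 0, "wy": 0, "wz": 0}, {"fingers": 0, "x": -0.012, "y": 0, "z": 0.01, "wx": 0, "wy": 0, "wz": 0}]}}

```text
t: 10.67
ee_pos: [0.5384, 0.096, 0.1975]
eef_rot: [0.767, 0.642, 0.001, 0.002]
wrist_force: [2.1, -2.1, 7.2]
width: 0.0008
```

```bash
python3 - <<'E'
from h import *
p,R=now(); print(cr(p))
E
```

```text
t 10.6667 p [0.5384 0.096  0.1975] yang -10.09 zax [ 0.0032 -0.002  -1.    ] F [ 2.06 -2.06  7.22] w 0.0008 q [-0.77  0.35  0.65  1.91 -0.25  0.96 -0.17]
[0.0016 0.0109 0.1975]
```

Force is modest (about 7 N) and the pose is on the arc at θ ≈ 0.75.

{"method": "carry_out", "body": {"rows": [{"fingers": 0, "x": -0.009, "y": 0, "z": 0.011, "wx": 0, "wy": 0, "wz": 0}, {"fingers": 0, "x": -0.008, "y": 0, "z": 0.012, "wx": 0, "wy": 0, "wz": 0}, {"fingers": 0, "x": -0.007, "y": 0, "z": 0.013, "wx": 0, "wy": 0, "wz": 0}, {"fingers": 0, "x": -0.005, "y": 0, "z": 0.012, "wx": 0, "wy": 0, "wz": 0}, {"fingers": 0, "x": -0.003, "y": 0, "z": 0.01, "wx": 0, "wy": 0, "wz": 0}]}}

```text
t: 11.08
ee_pos: [0.5313, 0.0663, 0.1375]
eef_rot: [0.767, 0.642, -0.001, 0.0]
wrist_force: [-0.0, -0.9, 3.2]
width: 0.0007
```

```bash
python3 - <<'E'
from h import *
p,R=now(); print(cr(p))
from rig import arm
s=arm.grab_frame("scene");cv2.imwrite("pics/s10.png",cv2.resize(s["frame"][90:330,240:440,::-1],None,fx=2.5,fy=2.5))
E
```

```text
t 11.0833 p [0.5313 0.0663 0.1375] yang -10.08 zax [-6.0e-04 -1.1e-03 -1.0e+00] F [-0.04 -0.93  3.22] w 0.0007 q [-0.69  0.42  0.62  1.98 -0.32  0.84 -0.06]
[-0.0004 -0.0195  0.1375]
```

View pics/s10.png

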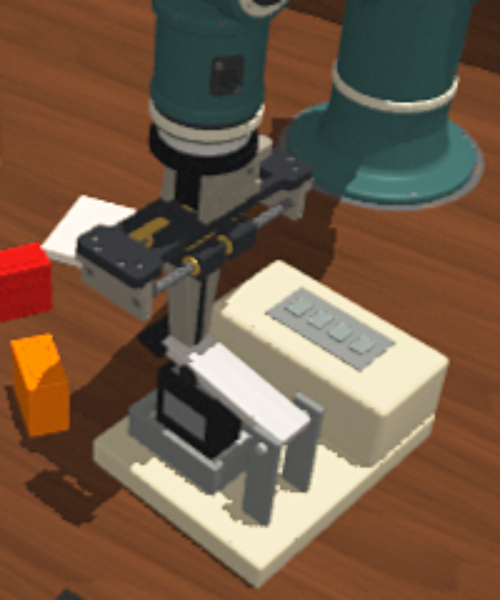

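{"method": "carry_out", "body": {"rows": [{"fingers": 0, "x": -0.002, "y": 0, "z": 0.007, "wx": 0, "wy": 0, "wz": 0}, {"fingers": 0, "x": -0.001, "y": 0, "z": 0.006, "wx": 0, "wy": 0, "wz": 0}, {"fingers": 0, "x": 0, "y": 0, "z": 0.004, "wx": 0, "wy": 0, "wz": 0}, {"fingers": 0, "x": 0, "y": 0, "z": 0, "wx": 0, "wy": 0, "wz": 0}]}}

```text
t: 11.47
ee_pos: [0.5308, 0.0655, 0.1207]
eef_rot: [0.766, 0.643, -0.001, -0.0]
wrist_force: [0.4, -0.1, -1.2]
width: 0.0008
```

{"method": "carry_out", "body": {"rows": [{"fingers": 0, "x": 0, "y": 0, "z": 0.002, "wx": 0, "wy": 0, "wz": 0}, {"fingers": 0, "x": 0, "y": 0, "z": 0, "wx": 0, "wy": 0, "wz": 0}]}}

```text
t: 11.63
ee_pos: [0.5314, 0.0658, 0.1195]
eef_rot: [0.766, 0.643, 0.0, -0.0]
wrist_force: [0.4, 0.5, -0.6]
width: 0.0005
```

{"method": "carry_out", "body": {"rows": [{"fingers": 0, "x": 0, "y": 0, "z": 0.002, "wx": 0, "wy": 0, "wz": 0}, {"fingers": 0, "x": 0, "y": 0, "z": 0, "wx": 0, "wy": 0, "wz": 0}]}}

```text
t: 11.8
ee_pos: [0.5316, 0.0658, 0.1183]
eef_rot: [0.766, 0.643, 0.0, -0.0]
wrist_force: [-2.9, 0.6, 6.6]
width: 0.0004
```

{"method": "carry_out", "body": {"rows": [{"fingers": 0, "x": 0, "y": 0, "z": 0.002, "wx": 0, "wy": 0, "wz": 0}, {"fingers": 0, "x": 0, "y": 0, "z": 0, "wx": 0, "wy": 0, "wz": 0}]}}

```text
t: 11.97
ee_pos: [0.5317, 0.0658, 0.118]
eef_rot: [0.766, 0.643, 0.001, -0.001]
wrist_force: [-7.2, -0.9, 22.3]
width: 0.0004
```

```bash
python3 - <<'E'
from h import *
p,R=now(); print(cr(p))
from rig import arm
s=arm.grab_frame("scene");cv2.imwrite("pics/s11.png",cv2.resize(s["frame"][170:330,260:420,::-1],None,fx=3.5,fy=3.5))
E
```

```text
t 11.9667 p [0.5317 0.0658 0.118 ] yang -9.99 zax [ 1.0e-04  2.5e-03 -1.0e+00] F [-7.17 -0.92 22.29] w 0.0004 q [-0.66  0.45  0.6   1.99 -0.35  0.8  -0.03]
[ 0.0002 -0.02    0.118 ]
```

View pics/s11.png

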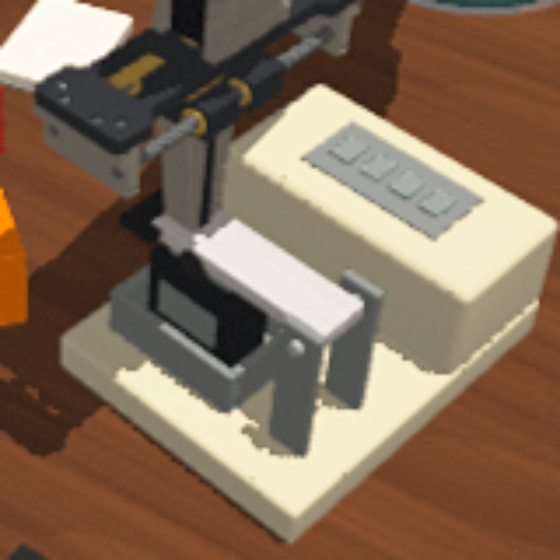

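The arm is level at z = 0.118 and against its stop: the force rose to 22 N with no further travel. Retreating straight up.

{"method": "carry_out", "body": {"rows": [{"fingers": 0, "x": 0, "y": 0, "z": -0.01, "wx": 0, "wy": 0, "wz": 0}, {"fingers": 0, "x": 0, "y": 0, "z": -0.03, "wx": 0, "wy": 0, "wz": 0}, {"fingers": 0, "x": -0.01, "y": 0, "z": -0.035, "wx": 0, "wy": 0, "wz": 0}, {"fingers": 0, "x": -0.03, "y": 0, "z": -0.025, "wx": 0, "wy": 0, "wz": 0}, {"fingers": 0, "x": -0.035, "y": 0, "z": -0.02, "wx": 0, "wy": 0, "wz": 0}]}}

```text
t: 12.43
ee_pos: [0.5194, -0.0072, 0.2378]
eef_rot: [0.764, 0.645, 0.002, 0.001]
wrist_force: [-0.2, -0.2, 0.7]
width: 0.0006
```

{"method": "carry_out", "body": {"rows": [{"fingers": 0, "x": -0.035, "y": 0, "z": -0.02, "wx": 0, "wy": 0, "wz": 0}, {"fingers": 0, "x": -0.035, "y": 0, "z": 0, "wx": 0, "wy": 0, "wz": 0}, {"fingers": 0, "x": -0.02, "y": 0, "z": 0, "wx": 0, "wy": 0, "wz": 0}, {"fingers": 0, "x": 0, "y": 0, "z": 0, "wx": 0, "wy": 0, "wz": 0}, {"fingers": 0, "x": 0, "y": 0, "z": 0, "wx": 0, "wy": 0, "wz": 0}]}}

```text
t: 12.85
ee_pos: [0.5027, -0.0977, 0.2559]
eef_rot: [0.767, 0.642, 0.001, 0.0]
wrist_force: [-1.0, 1.1, -0.2]
width: 0.0004
```

```bash
python3 - <<'E'
from h import *
np.set_printoptions(precision=4,suppress=True)
p,R=now(); print(cr(p))
from rig import arm
s=arm.grab_frame("scene");cv2.imwrite("pics/s12.png",cv2.resize(s["frame"][180:310,270:400,::-1],None,fx=4.5,fy=4.5,interpolation=cv2.INTER_CUBIC))
t=arm.grab_frame("top");cv2.imwrite("pics/t12.png",t["frame"][:,:,::-1])
f=arm.grab_frame("wrist"); cv2.imwrite("pics/w12.png",f["frame"][:,:,::-1])
a=np.radians(80.1);Y=np.array([np.cos(a),np.sin(a),0]);X=np.array([Y[1],-Y[0],0]);o=np.array([.535,.0855,0])
for th in(0,.06,.12):
    h=o+.085*Y+[0,0,.112];u=-Y*np.cos(th)+np.array([0,0,np.sin(th)]); n=np.array([0,0,1])*np.cos(th)+Y*np.sin(th)
    print(th,(proj(scene,[h+.135*u+.006*n+s*.027*X for s in(1,-1)])-[270,180])*4.5)
for z in(.095,.105): print(z,(proj(scene,[o+[0,0,z]+.018*s*X+.032*q*Y for s,q in((1,1),(1,-1),(-1,-1))])-[270,180])*4.5)
E
```

```text
t 12.85 p [ 0.5027 -0.0977  0.2559] yang -10.13 zax [ 0.001   0.0007 -1.    ] F [-1.04  1.09 -0.24] w 0.0004 q [-0.54  0.21  0.77  1.93 -0.17  1.06  0.13]
[-0.0004 -0.186   0.2559]
0 [[108.2377 229.6999]
 [190.9733 173.0178]]
0.06 [[109.7028 216.9601]
 [192.8771 160.3212]]
0.12 [[111.9784 204.6906]
 [195.5921 148.0685]]
0.095 [[258.0221 352.369 ]
 [149.8614 277.4471]
 [204.1655 238.7639]]
0.105 [[259.7085 336.2066]
 [150.7381 261.3464]
 [205.3939 222.715 ]]
```

View pics/s12.png

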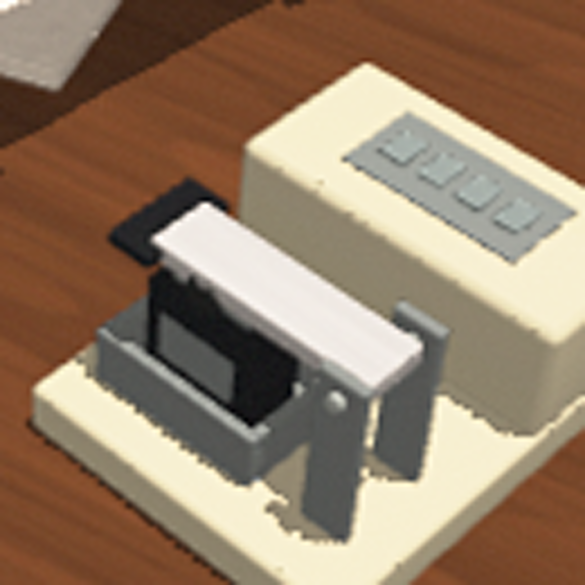

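View pics/t12.png

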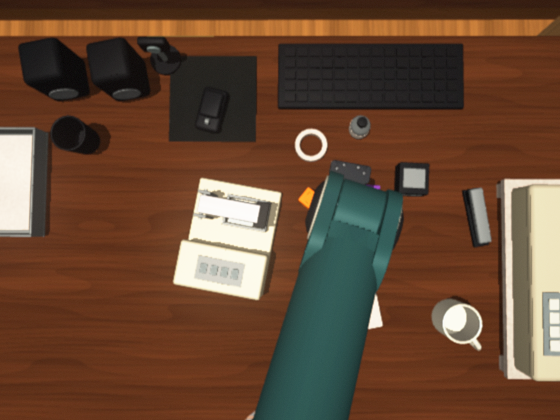

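View pics/w12.png

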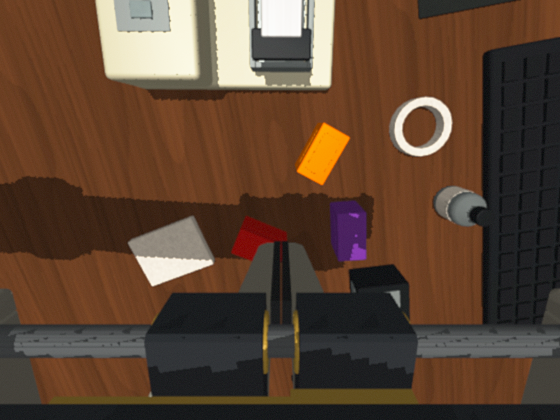

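```bash
python3 - <<'E'
from h import *
from rig import arm
s=arm.grab_frame("scene")["frame"][:,:,::-1]
b=cv2.imread("pics/s6f.png")
k=10
g=lambda i:cv2.resize(i[225:285,290:340],None,fx=7.5,fy=7.5,interpolation=cv2.INTER_CUBIC)
cv2.imwrite("pics/cmp.png",np.hstack([g(b),g(s)]))
E
```

```text
(no output)
```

View pics/cmp.png

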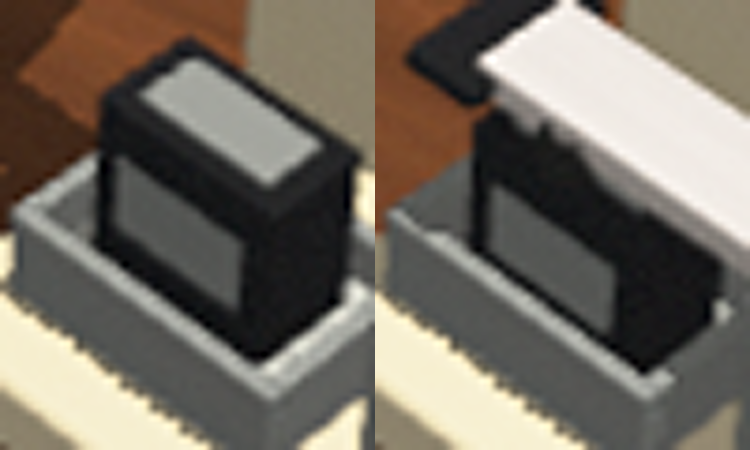

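The label patch dropped about 3.2 px, or roughly 9 mm of the expected 10 mm. The clamp is level, and the wide tank is unmoved at (413,179). Handing in.

```bash
python3 - <<'E'
from rig import arm
print(arm.close_job())
E
```

```text
the job is handed in; nothing more can be done
None
```

The narrow tank is in the cradle with the clamp swung down and left closed, and the job is handed in at about 13 s. The hand-in gives no verdict, so this rests on my own checks.

- **Placing:** I gripped the tank across its 36 mm. The cradle estimates from the top, scene and wrist cameras agreed to about 5 mm. I set the tank upright and lengthwise on the sprung floor while the clamp was still open at about 1.8 rad.
- **Clamp:** With the fingers closed I swept the tab down along its arc to z = 0.118 m. There the force rose to 22 N with no further travel, so it was against its stop. The arm then retreated and stands clear with nothing in contact.
- **Last checks:** In the scene view the tab corners match a closed angle of about 0, apart from a calibration offset of roughly 1.5 px that points away from an open reading. The tank's label dropped 3–3.6 px, about 9 mm of the expected 10 mm. The small difference between its two ends allows at most a degree or two of tilt.
- **Wide tank:** It is at the same top-view position as at the start, (413,179).

No check failed.

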